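# Code and print a row of cartons

### The arm

A 6-joint arm with a two-finger parallel gripper is mounted at the origin on a cart in front of the work surface, level with it; the furniture and walls round the work are solid. World frame = base frame: x ahead of the robot, y to its left, z up, the work surface at z = 0. Lengths are in m, angles in degrees, forces in N, time in s.
With the tool pointing down it reaches from about 0.4 to 0.825 m from the base axis. Payload 7 kg.
Tool frame: the origin (TCP) lies between the finger pads; the fingertips stand 25 mm ahead of it and the grasp point (between the pads) lies 6 mm ahead of it; z points along the fingers, y is the line along which they close (so a half turn about z gives the same grasp; the last joint's range is limited). The gripper opens to 88 mm and grips with 3 to 60 N. Pads are 19 mm wide; open, the fingers measure 130 mm over their backs; the gripper's body (78 mm by 193 mm) begins 47 mm behind the grasp point.
Start: joints at [81.48, 20.546, 0.682, 0, -70.136, -16.507], TCP at [0.286, 0.612, 0.252] pointing down, gripper open.
Joint ranges: [-176.03, 176.03], [-82.01, 121.73], [-58.28, 71.71], [-173.87, 95.51], [-174.79, -0.11], [-173.66, 173.66]. Speed limits (degrees/s): [136.94, 136.94, 172.46, 180, 180, 180].

### API

Orientations are given as [roll, pitch, yaw] about the fixed x, y, z axes, in that order (R = Rz(yaw) Ry(pitch) Rx(roll)).
In Python, from plant import r gives the robot as it stands.
- The arm moves only by the shell command python3 -m crank 'ROWS' [FORCE]. ROWS is JSON, a list of rows, each a list of 3 entries, a list of its own where there are three numbers: the turn, a rotation vector about the tool's x, y, z in degrees, then the shift along the tool's x, y, z in cm, then the closure, from -1 (fully open) to 1 (shut). In form: [[[wx, wy, wz], [dx, dy, dz], fingers], ...]. A call has 1 to 8 rows; each row shifts and turns the commanded pose from where the row before left it, along the tool's axes as they then stand; what a row does not reach is not made up. A row lasts 1/10 s, in which the tool goes at most 50 mm and 8.59 degrees, less where a joint would pass 70% of its speed; a pose out of reach is approached as far as the arm can. A call with a gripper value outside its range is refused whole. The fingers move at their own pace and stop on an object; FORCE is the grip in N (left out, the last holds). Time passes only in rows, so rows that do not move let the fingers close. It gives the time, the measured TCP pose, the force, the opening and the grip force at its end, in the units of the state.
- r.get_state(): the state, without advancing time (a new reading comes with each control period).
- r.capture(name): name is "scene" or "top" or "wrist"; returns a dict with "color" (480x640x3 uint8, red, green, blue), "range_z" (480x640 float32, m along the optical axis (not along the pixel's ray), 0 where there is no reading), "intrinsics" (3x3 intrinsics, pixels), "k1" (the pictures are not rectified: a ray, as slopes to the right and down, at radius r is drawn at 1 + k1 r^2 times it, then the intrinsics apply), "world_from_camera" (4x4, takes a point from camera to world coordinates); the wrist camera has in their place "hand_eye" (4x4, takes a point from camera to tool coordinates, whose origin is the TCP and whose axes are the flange's). Camera axes: x right, y down, z forward; pixel columns grow to the right and rows downward; lengths in m; the calibration is good to about 2 mm. A picture is of the moment at which its call begins: read the wrist's pose just before it.
- r.close_job(): hands the job in; it is judged then, once.
The state is a dict: "time_s": time; "joints": joint angles; "qd": joint speeds; "joint_torque": joint torques, N m; "tcp_pos": TCP position; "eef_rot": TCP orientation; "contact_force": force on the tool from outside, world axes, zero at the start; "moment": the same for the moment, N m; "gripper_width": finger opening in m; "gripper_force": force on a finger pad.
Only numpy, scipy, OpenCV 4.12 (cv2) and the standard library are available. Lean on these libraries where they do the work, as an engineer would, in place of code of your own. Each camera call takes 0.05 s, during which the arm holds its last target. There are 200 camera calls.

### The job

Roll the three number wheels of the grey carton coder to 4-1-6 (read from left to right as seen from the robot, each digit square on top), and stand all the brown mount cartons on the bench side by side in the corner of the aluminium fence: one end of each flush against the long print rail, the first carton's side flush against the end stop and the others close against it without gaps. When the code is right and the row is complete, press the green print button fully down for a moment; never press it while the code is wrong. Leave the mug and the target card where they stand, and see that the code and the row are still right when you finish.

Things in the scene. Friction and masses are not known exactly. Their poses are not given: they have to be found in the camera images.
- coder: grey carton coder fixed to the bench; its flat deck is 40 mm high, x = -100 to +50 mm, 212 mm wide. Origin on the bench under the wheels' steel shaft (10 mm thick, along y); +x away from the robot, +y left. Three white wheels on the shaft, 58 mm apart, 38 mm free between them; outside them, 30 mm off, two aluminium cheeks, 92 mm high, with an orange line that shows where 'on top' is.
- wheel_left (a joint): left number wheel, digits 0 to 7. Value = (digit on top) x 0.785 rad: 0 rad shows 0, 5.50 rad shows 7. It grows as the wheel's top is rolled away from the robot (coder's +x): the next higher digit is on the robot side. Stops 0.2 rad below 0 and past 7 (no full turn). Friction 0.06 N m; stays where it is left; may start between digits.
- wheel_middle (a joint): middle number wheel, digits 0 to 7. Value = (digit on top) x 0.785 rad: 0 rad shows 0, 5.50 rad shows 7. It grows as the wheel's top is rolled away from the robot (coder's +x): the next higher digit is on the robot side. Stops 0.2 rad below 0 and past 7 (no full turn). Friction 0.06 N m; stays where it is left; may start between digits.
- wheel_right (a joint): right number wheel, digits 0 to 7. Value = (digit on top) x 0.785 rad: 0 rad shows 0, 5.50 rad shows 7. It grows as the wheel's top is rolled away from the robot (coder's +x): the next higher digit is on the robot side. Stops 0.2 rad below 0 and past 7 (no full turn). Friction 0.06 N m; stays where it is left; may start between digits.
- axle_left (a point): centre of the left wheel (white, black digits, 76 mm across, 20 mm wide), 54 mm above the bench, at y = +58 mm in the coder's frame and with its axes: the wheel turns about y. Its top is 92 mm above the bench.
- axle_middle (a point): centre of the middle wheel (white, black digits, 76 mm across, 20 mm wide), 54 mm above the bench, at y = 0 mm in the coder's frame and with its axes: the wheel turns about y. Its top is 92 mm above the bench.
- axle_right (a point): centre of the right wheel (white, black digits, 76 mm across, 20 mm wide), 54 mm above the bench, at y = -58 mm in the coder's frame and with its axes: the wheel turns about y. Its top is 92 mm above the bench.
- print_button (a joint): green print button: travel in m, 0 is up, 0.006 fully down, which takes 5 N; it springs back up.
- print_button_top (a point): centre of the top of the green print button (28 mm across) in its black housing on the coder's deck, 72 mm before the shaft on the robot side; it is pressed straight down.
- fence: aluminium fence, fixed. Origin: inner corner, on the bench. Print rail: face at x = 0, y from +20 to -205 mm, 45 mm high, 36 thick (to +x), three black windows. End stop: face at y = 0, x from 0 to -120 mm, 30 mm high, 20 thick (to +y). Cartons stand at negative x and y: in the finished row the centres are at x = -52.5 and y = -31, -93, (-155) mm, long axes along x, either way round.
- carton_a: brown mount carton, plain closed box 62 mm (its x) x 105 mm (its y) x 59 mm high, about 0.1 kg; origin at the centre of its underside. Its two 62 mm wide faces are its ends. Which two or three of the three cartons are there varies.
- carton_b: brown mount carton, plain closed box 62 mm (its x) x 105 mm (its y) x 59 mm high, about 0.1 kg; origin at the centre of its underside. Its two 62 mm wide faces are its ends. Which two or three of the three cartons are there varies.
- carton_c: brown mount carton, plain closed box 62 mm (its x) x 105 mm (its y) x 59 mm high, about 0.1 kg; origin at the centre of its underside. Its two 62 mm wide faces are its ends. Which two or three of the three cartons are there varies.
- mug: blue and white mug, 78 mm across, 92 mm high, a bystander.
- target_card: white target card with rings standing on a black foot, 22 x 50 x 72 mm, a bystander.

How it is judged (in metres and radians):
On the way, in this order (a step that is already met when the one before it is completed fails the run):
1. the wheels show 4-1-6 and all cartons stand flush in the fence corner (value of joint wheel_left between 2.9816 and 3.3016 rad and value of joint wheel_middle between 0.6254 and 0.9454 rad and value of joint wheel_right between 4.5524 and 4.8724 rad and x of carton_a in the frame of fence between -0.0573 and -0.049 m and angle between the y axis of each of carton_a, carton_b, carton_c and the x axis of fence, either way round below 0.05 rad and angle between each of carton_a, carton_b, carton_c's own z axis and vertical below 0.05 rad and height (world z) of each of carton_a, carton_b, carton_c below 0.01 m and linear speed of each of carton_a, carton_b, carton_c below 0.02 m/s and (y of carton_a in the frame of fence between -0.036 and -0.028 m or y of carton_a in the frame of fence between -0.1 and -0.09 m or y of carton_a in the frame of fence between -0.164 and -0.152 m) and x of carton_b in the frame of fence between -0.0573 and -0.049 m and (y of carton_b in the frame of fence between -0.036 and -0.028 m or y of carton_b in the frame of fence between -0.1 and -0.09 m or y of carton_b in the frame of fence between -0.164 and -0.152 m) and x of carton_c in the frame of fence between -0.0573 and -0.049 m and (y of carton_c in the frame of fence between -0.036 and -0.028 m or y of carton_c in the frame of fence between -0.1 and -0.09 m or y of carton_c in the frame of fence between -0.164 and -0.152 m) and (y of carton_a in the frame of fence between -0.036 and -0.028 m or y of carton_b in the frame of fence between -0.036 and -0.028 m or y of carton_c in the frame of fence between -0.036 and -0.028 m) and (y of carton_a in the frame of fence between -0.1 and -0.09 m or y of carton_b in the frame of fence between -0.1 and -0.09 m or y of carton_c in the frame of fence between -0.1 and -0.09 m)), for 0.2 s.
2. the print button is pressed fully down with the code right (value of joint print_button above 0.0048 m and value of joint wheel_left between 2.9816 and 3.3016 rad and value of joint wheel_middle between 0.6254 and 0.9454 rad and value of joint wheel_right between 4.5524 and 4.8724 rad), for 0.1 s.
At the end, for the whole second after the job is handed in: Wheels show 4, 1, 6 within 0.16 rad; every carton stands at rest on the bench, its end within 4.5 mm of the print rail and square within 0.05 rad, the first within 4 mm of the end stop, the next close against it (gaps in all at most 6 mm, or 8 for the third); button up (all of step 1 and value of joint print_button below 0.002 m); the robot touches nothing.
It fails at once if the print button is pressed while the code is wrong (value of joint print_button above 0.004 m and not (value of joint wheel_left between 2.9816 and 3.3016 rad and value of joint wheel_middle between 0.6254 and 0.9454 rad and value of joint wheel_right between 4.5524 and 4.8724 rad)).
It fails at once if the mug or the target card is moved by more than 30 mm (distance of any of mug, target_card from where it was at the start of the episode above 0.03 m).
Of carton_a, carton_b, carton_c only 2 to 3 are there at a start; the rules pass over those that are not, and their reading is None.
At some moment in a run one of carton_a, carton_b, carton_c may be knocked a few centimetres aside while the robot is not near it.
Once in a run the grip may slacken for a moment while it holds something.
It also fails if it takes over 210 s, if anything falls off the work surface, if the arm or the gripper's body presses on something with over 40 N, if the wrist force passes 120 N, or if a joint passes its speed limit or range.

## Working session

There is one attempt and no reset: what is moved stays moved. The work goes in short steps, Python scripts to look and compute and a shell command to move; the robot and the scene stay as the last step left them, time stands still between calls to the robot, and variables do not carry over. Pictures are saved under pics/ and viewed, at most 14 in all, crops included, and the job is handed in when it is done.

```bash
mkdir -p pics; ls; cat > h.py <<'E'
import numpy as np, cv2
from scipy.spatial.transform import Rotation as R
from plant import r
def T():
    s=r.get_state(); M=np.eye(4); M[:3,:3]=R.from_euler('xyz',s['eef_rot'],degrees=True).as_matrix(); M[:3,3]=s['tcp_pos']; return M
def cap(n,save=None):
    t=T(); c=r.capture(n); c['W']=c['world_from_camera'] if n!='wrist' else t@c['hand_eye']
    if save: cv2.imwrite('pics/'+save,c['color'][:,:,::-1]); np.savez('pics/'+save[:-4]+'.npz',**{k:c[k] for k in('color','range_z','intrinsics','k1','W')})
    return c
def rays(c,uv):
    K=c['intrinsics']; k1=float(c['k1']); uv=np.atleast_2d(np.float64(uv))
    return cv2.undistortPoints(uv[:,None],np.float64(K),np.array([k1,0,0,0.]))[:,0]
def onz(c,uv,z):
    d=np.c_[rays(c,uv),np.ones(len(np.atleast_2d(uv)))]@c['W'][:3,:3].T; o=c['W'][:3,3]
    return o+d*((z-o[2])/d[:,2])[:,None]
def cloud(c):
    v,u=np.mgrid[:480,:640]; uv=np.c_[u.ravel(),v.ravel()]; z=c['range_z'].ravel()
    P=np.c_[rays(c,uv),np.ones(len(uv))]*z[:,None]
    return (P@c['W'][:3,:3].T+c['W'][:3,3]).reshape(480,640,3)
def st():
    s=r.get_state(); print(s['time_s'],np.round(s['tcp_pos'],4),np.round(s['eef_rot'],2),np.round(s['contact_force'],1),s['gripper_width'])
E
python3 - <<'E'
from h import *
st(); print(r.get_state())
for n in('top','scene'): c=cap(n,n+'0.png'); print(n,c['W'].round(3).tolist(),c['intrinsics'].tolist(),c['k1'])
E
```

```text
pics
0.0 [0.2854 0.6112 0.2506] [ 1.799e+02 -1.000e-02 -2.504e+01] [ 0.2  0.  -0.3] 0.08744485928256036
{'time_s': 0.0, 'joints': array([ 8.14786777e+01,  2.05921177e+01,  6.35172543e-01, -2.13175905e-02,
       -7.01362970e+01, -1.65070279e+01]), 'qd': array([-0.07452196,  0.05863882, -0.03250727, -0.04457998, -0.17034975,
        0.05952251]), 'joint_torque': array([-3.23967433e-04, -5.82719386e+01,  2.93048698e+01,  6.99651048e+00,
        6.95231327e-03, -1.63349623e-04]), 'tcp_pos': array([0.28539457, 0.61121034, 0.25062181]), 'eef_rot': array([ 1.79904906e+02, -7.28191035e-03, -2.50356039e+01]), 'contact_force': array([ 0.18893465,  0.03866345, -0.29839458]), 'moment': array([ 0.00465024, -0.01990296, -0.01020311]), 'gripper_force': 0.0, 'gripper_width': 0.08744485928256036}
top [[-0.018, -0.997, 0.071, 0.502], [-1.0, 0.018, -0.001, -0.007], [-0.0, -0.071, -0.998, 1.179], [0.0, 0.0, 0.0, 1.0]] [[472.4885624162554, 0.0, 320.3179734098908], [0.0, 472.4885624162554, 239.85550399631762], [0.0, 0.0, 1.0]] -0.11679550138536475
scene [[0.544, -0.628, 0.556, 0.054], [-0.839, -0.397, 0.372, -0.377], [-0.013, -0.669, -0.743, 0.822], [0.0, 0.0, 0.0, 1.0]] [[443.4337357553774, 0.0, 328.4886659914058], [0.0, 443.4337357553774, 237.10571580785202], [0.0, 0.0, 1.0]] -0.05750489345594054
```

View pics/top0.png

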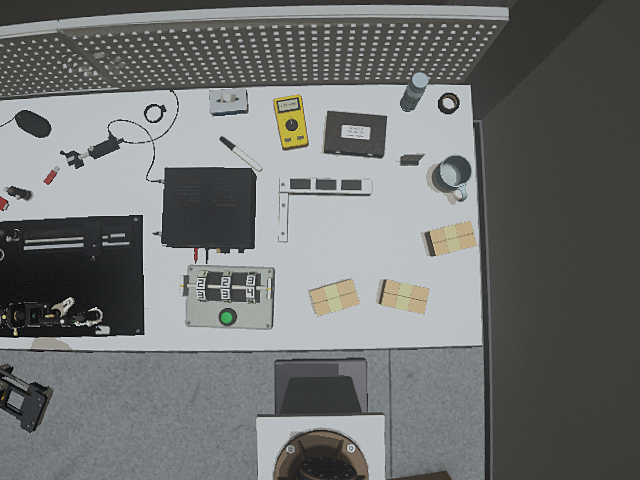

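View pics/scene0.png

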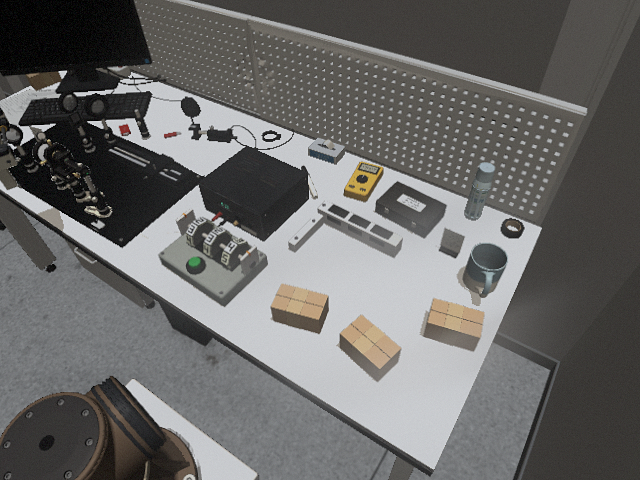

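The top view shows three cartons at about (334,297), (405,297) and (451,238). The coder is at (230,295), the fence corner near (288,193), the mug at (453,175) and the target card at (411,160). Next I'll compute poses and look closer at the wheels.

```bash
cat >> h.py <<'E'
def blobs(c,zlo,zhi,box,color=None,amin=60):
    P=cloud(c); m=(P[...,2]>zlo)&(P[...,2]<zhi)&(P[...,0]>box[0])&(P[...,0]<box[1])&(P[...,1]>box[2])&(P[...,1]<box[3])&(c['range_z']>0)
    if color=='brown':
        q=c['color'].astype(int); m&=(q[...,0]-q[...,2]>25)
    n,l,s,_=cv2.connectedComponentsWithStats(m.astype(np.uint8)); out=[]
    for i in range(1,n):
        if s[i,4]<amin: continue
        Q=P[l==i][:,:2].astype(np.float32); (x,y),(w,h),a=cv2.minAreaRect(Q*1000)
        if w<h: w,h,a=h,w,a+90
        out.append((x/1000,y/1000,w,h,(a+90)%180-90,s[i,4],np.median(P[l==i][:,2])))
    return out
E
python3 - <<'E'
from h import *
for n in('top','scene'):
    c=np.load(f'pics/{n}0.npz')
    for nm,a in dict(carton=(.045,.075,(.2,.8,-.5,.3),'brown'),deck=(.034,.0445,(.2,.5,0.05,.4),None),fence=(.0405,.055,(.45,.75,-.2,.15),None),stop=(.024,.036,(.45,.75,0,.15),None)).items():
        print(n,nm); [print('  ',np.round(b,3)) for b in blobs(c,*a)]
c=np.load('pics/top0.npz'); P=cloud(c)
for u,v in[(227,316),(208,288),(228,286),(249,284),(186,286),(267,286),(453,160)]: print(u,v,P[v,u].round(3))
im=c['color'][:,:,::-1][250:335,175:285]; cv2.imwrite('pics/cod.png',cv2.resize(im,None,fx=7,fy=7,interpolation=cv2.INTER_CUBIC))
E
```

```text
top carton
   [ 5.81000e-01 -3.27000e-01  1.05734e+02  6.10280e+01 -7.73750e+01
  1.07400e+03  5.90000e-02]
   [ 4.45000e-01 -3.90000e-02  1.04122e+02  6.14160e+01 -7.47190e+01
  1.13400e+03  5.90000e-02]
   [ 4.4300e-01 -2.0700e-01  1.0478e+02  6.1949e+01  7.6405e+01  1.1280e+03
  5.9000e-02]
top deck
   [4.8800e-01 1.2700e-01 3.8369e+01 2.4021e+01 8.9445e+01 1.2000e+02
 4.1000e-02]
   [4.9000e-01 2.4800e-01 2.5373e+01 1.9282e+01 8.9276e+01 6.0000e+01
 4.2000e-02]
   [4.8900e-01 1.8800e-01 3.2270e+01 1.9322e+01 8.9124e+01 9.8000e+01
 4.3000e-02]
   [4.21000e-01 2.16000e-01 2.11354e+02 9.53600e+01 8.76040e+01 2.38500e+03
 4.10000e-02]
top fence
   [ 7.16000e-01 -2.30000e-02  2.23839e+02  3.69860e+01  8.74490e+01
  1.31300e+03  4.70000e-02]
   [ 4.9800e-01  1.2800e-01  4.3255e+01  4.0912e+01 -9.1800e-01  1.5900e+02
  4.2000e-02]
top stop
   [ 6.42000e-01  7.90000e-02  1.21112e+02  2.74200e+01 -3.77200e+00
  4.05000e+02  3.10000e-02]
scene carton
   [ 4.46000e-01 -4.00000e-02  1.04553e+02  6.25610e+01 -7.43110e+01
  1.28400e+03  5.90000e-02]
   [ 5.82000e-01 -3.27000e-01  1.04719e+02  6.47270e+01 -7.72870e+01
  1.38200e+03  5.90000e-02]
   [ 4.44000e-01 -2.08000e-01  1.05203e+02  6.34240e+01  7.71670e+01
  1.56200e+03  5.90000e-02]
scene deck
   [4.40000e-01 2.15000e-01 2.12426e+02 1.30198e+02 8.72250e+01 2.26500e+03
 4.10000e-02]
scene fence
   [ 7.15000e-01 -2.40000e-02  2.24579e+02  4.00640e+01  8.76770e+01
  1.07500e+03  4.60000e-02]
scene stop
   [ 6.58000e-01  7.20000e-02  1.46614e+02  7.43500e+01 -3.21880e+01
  4.20000e+02  3.00000e-02]
   [ 4.8400e-01  1.0800e-01  6.7918e+01  5.4640e+00 -9.6300e-01  8.3000e+01
  3.0000e-02]
227 316 [0.405 0.215 0.062]
208 288 [0.471 0.262 0.056]
228 286 [0.476 0.206 0.092]
249 284 [0.48  0.158 0.088]
186 286 [0.477 0.313 0.062]
267 286 [0.474 0.119 0.063]
453 160 [ 0.775 -0.341  0.039]
```

View pics/cod.png

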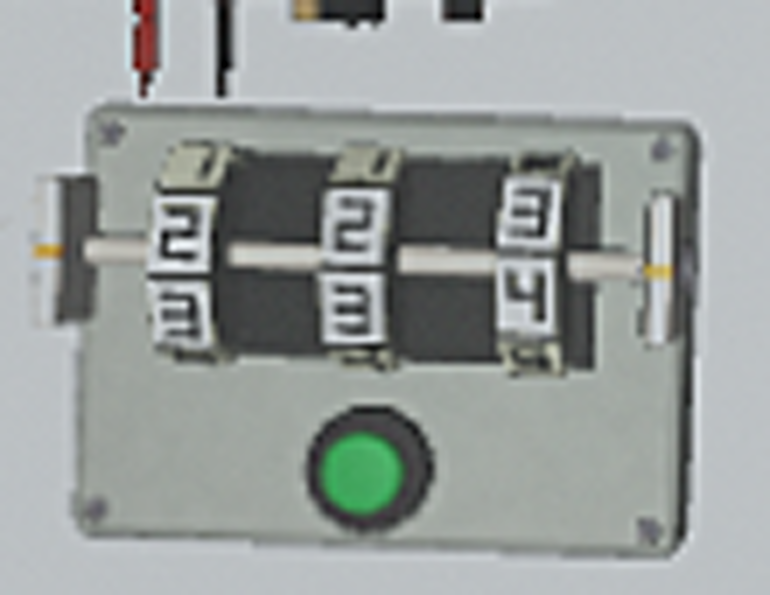

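```bash
cat >> h.py <<'E'
def go(p,yaw=None):
    "tool-frame shift (cm) from the present pose to world p, then turn about tool z to yaw"
    M=T(); d=M[:3,:3].T@(np.array(p)-M[:3,3])*100; print('shift cm',d.round(2),'len',np.linalg.norm(d).round(2))
    if yaw is not None: print('then tool turn',(R.from_matrix(M[:3,:3]).inv()*R.from_euler('xyz',[180,0,yaw],degrees=True)).as_rotvec(degrees=True).round(2))
E
python3 - <<'E'
from h import *
c=np.load('pics/top0.npz'); P=cloud(c)
q=P[170:245,165:255].reshape(-1,3); q=q[q[:,2]>.03]; print('box',np.percentile(q,[1,50,99],axis=0).round(3))
w=r.capture('wrist'); print(w['hand_eye'].round(3).tolist(),w['intrinsics'][0,0],w['k1'])
go([.40,.21,.32],-2.5)
E
```

```text
box [[0.574 0.15  0.048]
 [0.66  0.246 0.101]
 [0.746 0.352 0.106]]
[[-0.0, -0.957, -0.291, 0.078], [1.0, -0.0, -0.0, 0.0], [-0.0, -0.291, 0.957, -0.132], [0.0, 0.0, 0.0, 1.0]] 411.8200559780601 -0.06881713431021298
shift cm [27.36 31.52 -6.87] len 42.3
then tool turn [ 7.000e-02  1.000e-02 -2.253e+01]
```

```bash
python3 -m crank '[[[0,0,0],[3.04,3.5,-0.76],-1],[[0,0,0],[3.04,3.5,-0.76],-1],[[0,0,0],[3.04,3.5,-0.76],-1],[[0,0,0],[3.04,3.5,-0.76],-1],[[0,0,0],[3.04,3.5,-0.76],-1],[[0,0,0],[3.04,3.5,-0.76],-1],[[0,0,0],[3.04,3.5,-0.76],-1],[[0,0,0],[3.04,3.5,-0.76],-1]]' 20; python3 -m crank '[[[0,0,0],[3.04,3.5,-0.76],-1],[[0,0,-7.5],[0,0,0],-1],[[0,0,-7.5],[0,0,0],-1],[[0,0,-7.5],[0,0,0],-1],[[0,0,0],[0,0,0],-1],[[0,0,0],[0,0,0],-1]]'
python3 - <<'E'
from h import *
st(); c=cap('wrist','w1.png')
E
```

```text
time_s: 0.95
tcp_pos: [0.3874, 0.2531, 0.3127]
eef_rot: [-180.0, 0.0, -25.0]
contact_force: [0.6, -0.0, 0.6]
gripper_width: 0.0879
gripper_force: 0.0
time_s: 1.55
tcp_pos: [0.4001, 0.2104, 0.3199]
eef_rot: [180.0, 0.0, -2.7]
contact_force: [0.7, 0.2, 0.7]
gripper_width: 0.0875
gripper_force: 0.0
1.55 [0.4001 0.2104 0.3199] [ 1.7999e+02  1.0000e-02 -2.7500e+00] [0.7 0.2 0.7] 0.08745732120923974
```

View pics/w1.png

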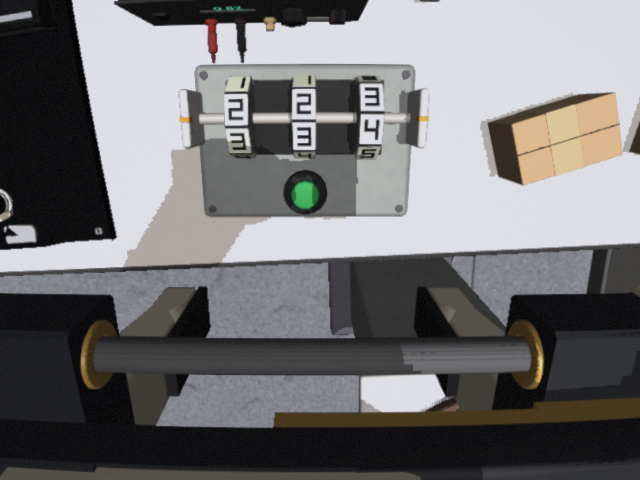

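```bash
cat >> h.py <<'E'
def proj(c,P):
    Q=(np.asarray(P).reshape(-1,3)-c['W'][:3,3])@c['W'][:3,:3]
    return cv2.projectPoints(Q,np.zeros(3),np.zeros(3),np.float64(c['intrinsics']),np.array([float(c['k1']),0,0,0.]))[0][:,0]
def coderfit(c):
    b=max(blobs(c,.034,.046,(.3,.6,.08,.35),None,300),key=lambda b:b[5]); return b
def unwrap(c,o,yaw,name):
    cs,sn=np.cos(yaw),np.sin(yaw); th=np.radians(np.arange(-75,75.1,.5)); yy=np.arange(-.012,.0121,.0005); strips=[]
    for y0 in(.058,0,-.058):
        t,y=np.meshgrid(th,yy); X=.038*np.sin(t); Z=.054+.038*np.cos(t); Y=y0+y   # t>0 away from robot
        W=np.stack([o[0]+cs*X-sn*Y,o[1]+sn*X+cs*Y,Z],-1)
        m=proj(c,W).reshape(t.shape+(2,)).astype(np.float32)
        s=cv2.remap(c['color'],m[...,0],m[...,1],cv2.INTER_CUBIC)[:,:,::-1]; s=cv2.resize(s,None,fx=2.5,fy=3); 
        bar=np.full((22,s.shape[1],3),255,np.uint8)
        for d in range(-70,71,10):
            x=int((d+75)*5); cv2.line(bar,(x,0),(x,6),(0,0,0),1); cv2.putText(bar,str(d),(x-12,19),0,.4,(0,0,255),1)
        strips+= [s,bar]
    cv2.imwrite('pics/'+name,np.vstack(strips))
E
python3 - <<'E'
from h import *
c=np.load('pics/w1.npz'); b=coderfit(c); print(np.round(b,4))
print('button',cloud(c)[192,305].round(4))
a=onz(c,[(204.5,75),(404,75),(398,209),(212,209)],.041); print('screws',a.round(4))
yaw=np.arctan2(*((a[0]-a[1])+(a[3]-a[2]))[:2])*-1; print('yaw',np.degrees(yaw))
print('cheek tops', onz(c,[(185,119),(424,118)],.092).round(4))
E
```

```text
[4.225000e-01 2.163000e-01 2.111404e+02 9.431290e+01 8.724200e+01
 1.494900e+04 3.870000e-02]
button [0.4057 0.2169 0.0613]
screws [[0.5186 0.3062 0.041 ]
 [0.5093 0.1184 0.041 ]
 [0.3799 0.1233 0.041 ]
 [0.3892 0.3135 0.041 ]]
yaw -2.80674527999333
cheek tops [[0.4793 0.3145 0.092 ]
 [0.4702 0.1121 0.092 ]]
```

```bash
python3 - <<'E'
from h import *
c=np.load('pics/w1.npz'); unwrap(c,(.4748,.2138),np.radians(-2.78),'un1.png')
E
```

```text
(no output)
```

View pics/un1.png

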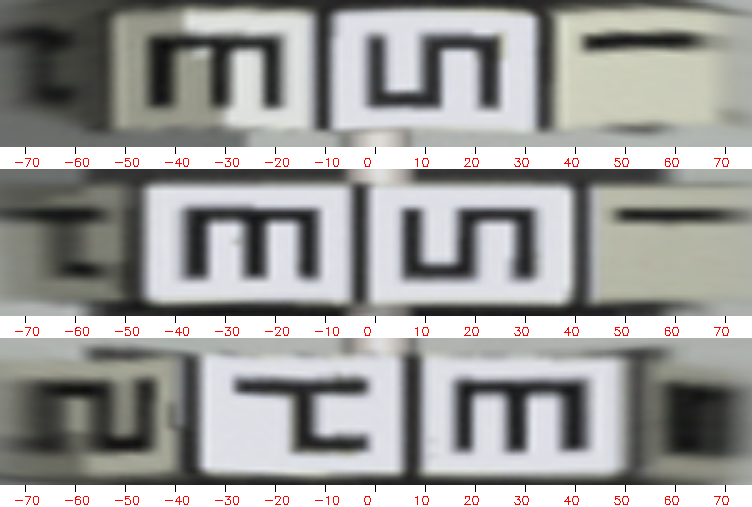

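```bash
cat >> h.py <<'E'
O=np.array([.4748,.2138]); YAW=np.radians(-2.78)
def wheel(y0,t,L):
    "tool shift from here to radius L (m, of the TCP) over the wheel at y0, at tilt t deg; turn first"
    M=T(); a=np.radians(t); X=L*np.sin(a); cs,sn=np.cos(YAW),np.sin(YAW)
    p=np.array([O[0]+cs*X-sn*y0,O[1]+sn*X+cs*y0,.054+L*np.cos(a)])
    G=R.from_euler('z',YAW)*R.from_euler('y',a)*R.from_euler('x',np.pi)
    D=R.from_matrix(M[:3,:3]).inv()*G
    print('turn',D.as_rotvec(degrees=True).round(2),'then shift',(G.as_matrix().T@(p-M[:3,3])*100).round(2),'or shift before turn',(M[:3,:3].T@(p-M[:3,3])*100).round(2))
E
python3 - <<'E'
from h import *
wheel(.058,-19.5,.115)
E
```

```text
turn [-1.000e-02  1.951e+01  6.000e-02] then shift [-1.86 -6.5  16.05] or shift before turn [ 3.61 -6.49 15.75]
```

```bash
python3 -m crank '[[[0,6.5,0],[0,0,0],0.27],[[0,6.5,0],[0,0,0],0.27],[[0,6.5,0],[0,0,0],0.27],[[0,0,0],[-0.46,-1.62,4],0.27],[[0,0,0],[-0.46,-1.62,4],0.27],[[0,0,0],[-0.46,-1.62,4],0.27],[[0,0,0],[-0.46,-1.62,4],0.27],[[0,0,0],[0,0,0],0.27]]' 15; python3 - <<'E'
from h import *
st(); wheel(.058,-19.5,.035)
E
```

```text
time_s: 2.4
tcp_pos: [0.4383, 0.2726, 0.1578]
eef_rot: [179.6, -19.3, -2.5]
contact_force: [-0.3, -1.1, 0.4]
gripper_width: 0.033
gripper_force: 0.0
2.4 [0.4383 0.2726 0.1578] [179.57 -19.26  -2.5 ] [-0.3 -1.1  0.4] 0.03301096197155355
turn [0.33 0.24 0.26] then shift [ 0.24 -0.11  7.59] or shift before turn [ 0.28 -0.15  7.59]
```

```bash
python3 -m crank '[[[0,0,0],[0.12,0,3.8],0.27],[[0,0,0],[0.12,-0.1,3.7],0.27],[[0,0,0],[0,0,0],0.27],[[0,0,0],[0,0,0],0.8],[[0,0,0],[0,0,0],0.8],[[0,0,0],[0,0,0],0.8],[[0,0,0],[0,0,0],0.8],[[0,0,0],[0,0,0],0.8]]' 15; python3 -m crank '[[[0,-7.75,0],[0.47,0,0],0.8],[[0,-7.75,0],[0.47,0,0],0.8],[[0,-7.75,0],[0.47,0,0],0.8],[[0,-7.75,0],[0.47,0,0],0.8],[[0,-7.75,0],[0.47,0,0],0.8],[[0,0,0],[0,0,0],0.8],[[0,0,0],[0,0,0],0.8]]'; python3 - <<'E'
from h import *
wheel(.058,19.5,.035)
E
```

```text
time_s: 3.2
tcp_pos: [0.4667, 0.2722, 0.0981]
eef_rot: [180.0, -19.7, -2.7]
contact_force: [6.9, -5.5, -2.8]
gripper_width: 0.0194
gripper_force: 15.0
time_s: 3.9
tcp_pos: [0.5107, 0.2557, 0.1108]
eef_rot: [178.1, 4.4, -4.5]
contact_force: [-0.0, -0.7, -0.4]
gripper_width: 0.0089
gripper_force: 0.0
turn [  1.51 -15.08  -1.93] then shift [-1.29 -1.44  2.98] or shift before turn [-2.07 -1.46  2.5 ]
```

```bash
python3 -m crank '[[[0,0,0],[0,0,0],0.27],[[0,0,0],[0,0,0],0.27],[[0,0,0],[0,0,0],0.27]]'; python3 - <<'E'
from h import *
print(r.get_state()['joints'].round(1)); wheel(.058,19.5,.035)
c=cap('top','top2.png'); s=cap('scene')
a=c['color'][:,:,::-1][240:340,160:300]; b=s['color'][:,:,::-1][170:310,130:300]
cv2.imwrite('pics/mix2.png',np.hstack([cv2.resize(a,(500,357)),cv2.resize(b,(300,357))]))
E
```

```text
time_s: 4.2
tcp_pos: [0.5096, 0.2539, 0.1104]
eef_rot: [177.9, 4.4, -4.4]
contact_force: [0.2, -0.5, 0.5]
gripper_width: 0.0273
gripper_force: 0.3
[ 44.9  20.8 -18.4  -2.4 -55.3  42.3]
turn [  1.71 -15.06  -1.85] then shift [-1.21 -1.62  2.91] or shift before turn [-1.97 -1.65  2.44]
```

View pics/mix2.png

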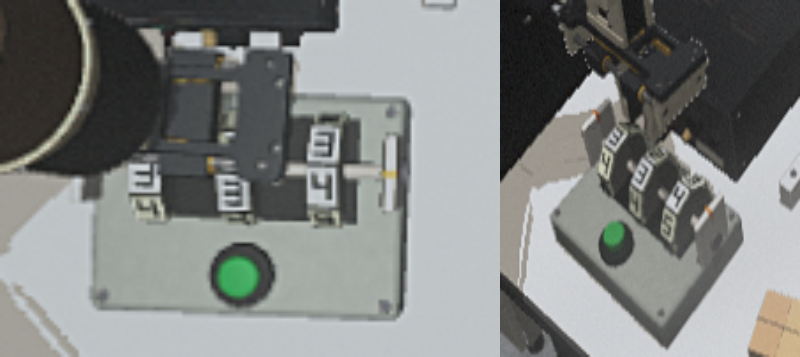

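```bash
python3 -m crank '[[[0,0,0],[0,0,-2],0.27],[[0,0,0],[0,0,-2],0.27],[[0,0,0],[0,0,-2],0.27],[[0,0,0],[0,0,-2],0.27],[[0,0,0],[0,0,-2],0.27],[[0,0,0],[0,0,0],0.27]]';  python3 - <<'E'
from h import *
st();go([.40,.21,.27],-2.78); wheel(.058,-19.5,.115)
E
```

```text
time_s: 4.9
tcp_pos: [0.5197, 0.2578, 0.2124]
eef_rot: [178.1, 4.2, -4.4]
contact_force: [-0.6, -0.9, 0.3]
gripper_width: 0.0319
gripper_force: 0.0
4.9 [0.5197 0.2578 0.2124] [178.11   4.22  -4.42] [-0.6 -0.9  0.3] 0.03186379692861606
shift cm [-11.96   5.84  -4.7 ] len 14.11
then tool turn [ 1.83  4.24 -1.57]
turn [ 2.08 23.74 -1.24] then shift [-9.31 -1.19  2.01] or shift before turn [-7.75 -1.14  5.55]
```

```bash
python3 -m crank '[[[0.6,1.4,-0.5],[-2.4,1.17,-0.94],0.27],[[0.6,1.4,-0.5],[-2.4,1.17,-0.94],0.27],[[0.6,1.4,-0.5],[-2.4,1.17,-0.94],0.27],[[0,0,0],[-2.4,1.17,-0.94],0.27],[[0,0,0],[-2.4,1.17,-0.94],0.27],[[0,0,0],[0,0,0],0.27],[[0,0,0],[0,0,0],0.27]]';  python3 - <<'E'
from h import *
c=cap('wrist','w3.png'); unwrap(c,O,YAW,'un3.png'); wheel(.058,-19.5,.115)
E
```

```text
time_s: 5.6
tcp_pos: [0.3966, 0.2066, 0.2617]
eef_rot: [179.9, 0.2, -2.8]
contact_force: [0.4, 0.1, 0.3]
gripper_width: 0.0322
gripper_force: 0.0
turn [ 0.19 19.76 -0.04] then shift [ 0.37 -6.89 10.62] or shift before turn [ 3.93 -6.92  9.85]
```

View pics/un3.png

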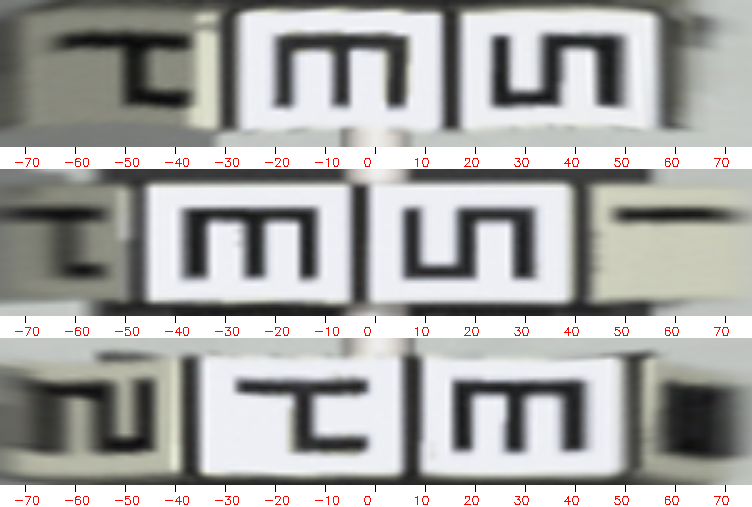

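```bash
python3 -m crank '[[[0,5,0],[0,-1.4,0.5],0.27],[[0,5,0],[0,-1.4,0.5],0.27],[[0,5,0],[0,-1.4,0.5],0.27],[[0,5,0],[0,-1.4,0.5],0.27],[[0,5,0],[0,-1.3,0.5],0.27],[[0,3,0],[0,0,0],0.27],[[0,0,0],[0,0,0],0.27],[[0,0,0],[0,0,0],0.27]]';  python3 - <<'E'
from h import *
print(r.get_state()['joints'].round(1));wheel(.058,-28,.105);wheel(.058,-28,.035)
E
```

```text
time_s: 6.45
tcp_pos: [0.4048, 0.2752, 0.2362]
eef_rot: [179.7, -27.6, -2.7]
contact_force: [0.3, 0.2, -0.5]
gripper_width: 0.0321
gripper_force: 0.0
[ 72.9  -6.4 -52.4  40.  -44.5 -14.9]
turn [0.3  0.37 0.06] then shift [-2.11 -0.01  9.01] or shift before turn [-2.06 -0.06  9.02]
turn [0.3  0.37 0.06] then shift [-2.110e+00 -1.000e-02  1.601e+01] or shift before turn [-2.01 -0.1  16.02]
```

```bash
python3 -m crank '[[[0,0,0],[-0.7,0,1.5],0.27],[[0,0,0],[-0.7,0,1.5],0.27],[[0,0,0],[-0.7,0,1.5],0.27],[[0,0,0],[0,0,2],0.27],[[0,0,0],[0,0,2],0.27],[[0,0,0],[0,0,0],0.27],[[0,0,0],[0,0,0],0.27]]';  python3 - <<'E'
from h import *
print(r.get_state()['joints'].round(1));wheel(.058,-28,.035)
E
```

```text
time_s: 7.15
tcp_pos: [0.4315, 0.2806, 0.1628]
eef_rot: [179.2, -26.8, -2.9]
contact_force: [0.4, 0.5, -1.0]
gripper_width: 0.0321
gripper_force: 0.0
[ 63.5   1.6 -58.1  53.9 -31.2 -23.8]
turn [ 0.91  1.18 -0.1 ] then shift [-1.01  0.67  8.29] or shift before turn [-0.84  0.54  8.32]
```

```bash
cat >> h.py <<'E'
def arc(y0,t,up=0,rho=.033):
    "upright tool, pad patch at wheel angle t"
    M=T(); a=np.radians(t); X=rho*np.sin(a); cs,sn=np.cos(YAW),np.sin(YAW)
    p=np.array([O[0]+cs*X-sn*y0,O[1]+sn*X+cs*y0,.074+rho*np.cos(a)+up])
    G=R.from_euler('z',YAW)*R.from_euler('x',np.pi); D=R.from_matrix(M[:3,:3]).inv()*G
    print('turn',D.as_rotvec(degrees=True).round(2),'then shift',(G.as_matrix().T@(p-M[:3,3])*100).round(2))
E
python3 -m crank '[[[0,0,0],[0,0,-2],0.27],[[0,-4,0],[0,0,0],0.27],[[0,-4,0],[0,0,0],0.27],[[0,-4,0],[0,0,0],0.27],[[0,-4,0],[0,0,0],0.27],[[0,-4,0],[0,0,0],0.27],[[0,-4,0],[0,0,0],0.27],[[0,-3,0],[0,0,0],0.27]]'
python3 -m crank '[[[0,0,0],[0,0,0],0.27],[[0,0,0],[0,0,0],0.27]]';  python3 - <<'E'
from h import *
print(r.get_state()['joints'].round(1));arc(.058,-26,.03);arc(.058,-26)
E
```

```text
time_s: 7.95
tcp_pos: [0.421, 0.2834, 0.1817]
eef_rot: [179.5, 0.4, -3.1]
contact_force: [-0.7, -0.7, 0.9]
gripper_width: 0.0322
gripper_force: 0.0
time_s: 8.15
tcp_pos: [0.4215, 0.2821, 0.1809]
eef_rot: [179.3, 0.1, -3.2]
contact_force: [-0.0, -0.6, -0.1]
gripper_width: 0.0316
gripper_force: 0.0
[ 56.2   8.5 -25.7   0.3 -56.4  30.5]
turn [ 0.66  0.13 -0.4 ] then shift [4.21 0.76 4.73]
turn [ 0.66  0.13 -0.4 ] then shift [4.21 0.76 7.73]
```

```bash
python3 -m crank '[[[0.7,0,-0.4],[2.1,0.38,1],0.27],[[0,0,0],[2.1,0.38,1],0.27],[[0,0,0],[0,0,1.4],0.27],[[0,0,0],[0,0,1.3],0.27],[[0,0,0],[0,0,1.2],0.27],[[0,0,0],[0,0,0.9],0.27],[[0,0,0],[0,0,0.9],0.27],[[0,0,0],[0,0,0],0.27]]';  python3 - <<'E'
from h import *
st();arc(.058,-26)
E
```

```text
time_s: 8.95
tcp_pos: [0.4622, 0.2716, 0.1025]
eef_rot: [179.9, 0.2, -2.7]
contact_force: [-0.1, 0.2, 0.6]
gripper_width: 0.0322
gripper_force: 0.0
8.95 [0.4622 0.2716 0.1025] [179.9    0.22  -2.73] [-0.1  0.2  0.6] 0.03216876824415037
turn [0.1  0.22 0.05] then shift [ 0.09 -0.09 -0.12]
```

Position is good; I'll pinch and roll the arc.

```bash
python3 -m crank '[[[0,0,0],[0,0,0],0.8],[[0,0,0],[0,0,0],0.8],[[0,0,0],[0,0,0],0.8],[[0,0,0],[0,0,0],0.8],[[0,0,0],[0,0,0],0.8],[[0,0,0],[0,0,0],0.8]]' 20; python3 -m crank '[[[0,0,0],[0.46,0,-0.18],0.8],[[0,0,0],[0.485,0,-0.11],0.8],[[0,0,0],[0.505,0,-0.04],0.8],[[0,0,0],[0.49,0,0.04],0.8],[[0,0,0],[0.475,0,0.1],0.8],[[0,0,0],[0.455,0,0.18],0.8],[[0,0,0],[0,0,0],0.8],[[0,0,0],[0,0,0],0.8]]' 20;  python3 -m crank '[[[0,0,0],[0,0,0],0.27],[[0,0,0],[0,0,0],0.27],[[0,0,0],[0,0,-1.5],0.27],[[0,0,0],[0,0,-2],0.27],[[0,0,0],[-1,1,-2],0.27],[[0,0,0],[-2,2,-2],0.27],[[0,0,0],[-2,2,-2],0.27],[[0,0,0],[0,0,0],0.27]]'; python3 - <<'E'
from h import *
c=cap('wrist','w4.png'); unwrap(c,O,YAW,'un4.png'); arc(0,31,.03)
E
```

```text
time_s: 9.55
tcp_pos: [0.4632, 0.2722, 0.1041]
eef_rot: [-180.0, 0.1, -2.7]
contact_force: [-0.4, 0.0, 4.3]
gripper_width: 0.0196
gripper_force: 20.0
time_s: 10.35
tcp_pos: [0.4917, 0.2708, 0.1036]
eef_rot: [-180.0, 0.2, -2.8]
contact_force: [-1.4, 2.6, 2.2]
gripper_width: 0.0197
gripper_force: 20.0
time_s: 11.15
tcp_pos: [0.4384, 0.2216, 0.2014]
eef_rot: [-179.9, 0.0, -2.8]
contact_force: [0.7, 0.0, -0.1]
gripper_width: 0.0319
gripper_force: 0.0
turn [-0.11  0.04  0.03] then shift [5.3  0.69 6.8 ]
```

View pics/un4.png

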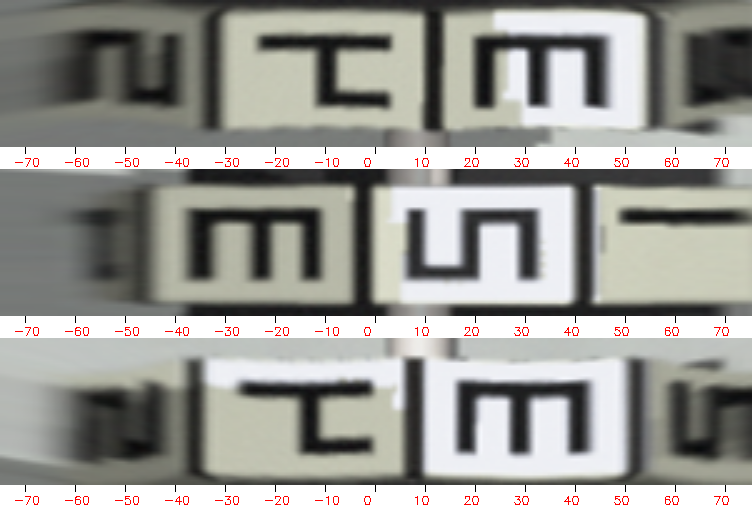

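```bash
python3 -m crank '[[[0,0,0],[1.08,-1.7,1],0.27],[[0,0,0],[1.08,-1.7,1],0.27],[[0,0,0],[1.09,-1.7,1],0.27],[[0,0,0],[0,0,2],0.27],[[0,0,0],[0,0,1.5],0.27],[[0,0,0],[0,0,1.5],0.27],[[0,0,0],[0,0,1.3],0.27],[[0,0,0],[0,0,0],0.27]]';  python3 - <<'E'
from h import *
st();arc(.058,-6)
E
```

```text
time_s: 12.0
tcp_pos: [0.4734, 0.2715, 0.1031]
eef_rot: [179.8, 0.3, -2.8]
contact_force: [-0.7, -0.3, 0.3]
gripper_width: 0.0318
gripper_force: 0.0
12.0 [0.4734 0.2715 0.1031] [179.79   0.32  -2.78] [-0.7 -0.3  0.3] 0.0318438884115944
turn [0.21 0.32 0.  ] then shift [ 0.07 -0.05 -0.37]
```

```bash
python3 -m crank '[[[0,0,0],[0,0,0],0.8],[[0,0,0],[0,0,0],0.8],[[0,0,0],[0,0,0],0.8],[[0,0,0],[0,0,0],0.8],[[0,0,0],[0,0,0],0.8],[[0,0,0],[0.38,0,0],0.8],[[0,0,0],[0.38,0,0],0.8],[[0,0,0],[0,0,0],0.8]]' 20; python3 -m crank '[[[0,0,0],[0,0,0],0.27],[[0,0,0],[0,0,0],0.27],[[0,0,0],[0,0,-2],0.27],[[0,0,0],[0,0,-2],0.27],[[0,0,0],[0.57,1.95,0],0.27],[[0,0,0],[0.57,1.95,0],0.27],[[0,0,0],[0.57,1.95,0],0.27],[[0,0,0],[0,0,0],0.27]]'; python3 - <<'E'
from h import *
st();arc(0,38)
E
```

```text
time_s: 12.8
tcp_pos: [0.4809, 0.2715, 0.1058]
eef_rot: [179.9, 0.3, -2.8]
contact_force: [-3.9, -3.1, 5.3]
gripper_width: 0.0197
gripper_force: 20.0
time_s: 13.6
tcp_pos: [0.4965, 0.2116, 0.1458]
eef_rot: [-180.0, 0.1, -2.8]
contact_force: [0.8, -0.1, 0.4]
gripper_width: 0.0321
gripper_force: 0.0
13.6 [0.4965 0.2116 0.1458] [-1.7998e+02  1.3000e-01 -2.8400e+00] [ 0.8 -0.1  0.4] 0.03209863150023129
turn [-0.02  0.13 -0.06] then shift [-0.15 -0.12  4.58]
```

```bash
python3 -m crank '[[[0,0,0],[-0.15,-0.12,1.5],0.27],[[0,0,0],[0,0,1.5],0.27],[[0,0,0],[0,0,1.6],0.27],[[0,0,0],[0,0,0],0.8],[[0,0,0],[0,0,0],0.8],[[0,0,0],[0,0,0],0.8],[[0,0,0],[0,0,0],0.8],[[0,0,0],[0,0,0],0.8]]' 20; python3 -m crank '[[[0,0,0],[-0.455,0,-0.3],0.8],[[0,0,0],[-0.5,0,-0.22],0.8],[[0,0,0],[-0.53,0,-0.135],0.8],[[0,0,0],[-0.545,0,-0.045],0.8],[[0,0,0],[-0.545,0,0.045],0.8],[[0,0,0],[-0.53,0,0.135],0.8],[[0,0,0],[-0.5,0,0.22],0.8],[[0,0,0],[-0.455,0,0.3],0.8]]';  python3 -m crank '[[[0,0,0],[0,0,0],0.8],[[0,0,0],[0,0,0],0.27],[[0,0,0],[0,0,0],0.27],[[0,0,0],[0,0,-1.5],0.27],[[0,0,0],[0,0,-2],0.27],[[0,0,0],[-1,0,-2],0.27],[[0,0,0],[-2,0,-2],0.27],[[0,0,0],[0,0,-2],0.27]]'; python3 - <<'E'
from h import *
c=cap('wrist','w5.png'); unwrap(c,O,YAW,'un5.png'); arc(-.058,-38)
E
```

```text
time_s: 14.4
tcp_pos: [0.4941, 0.2129, 0.0997]
eef_rot: [179.9, 0.2, -2.8]
contact_force: [1.1, -4.8, -6.5]
gripper_width: 0.0199
gripper_force: 20.0
time_s: 15.2
tcp_pos: [0.4548, 0.2149, 0.1013]
eef_rot: [179.9, 0.1, -2.7]
contact_force: [3.5, -9.5, 4.9]
gripper_width: 0.0194
gripper_force: 20.0
time_s: 16.0
tcp_pos: [0.423, 0.2176, 0.1961]
eef_rot: [-180.0, 0.1, -2.7]
contact_force: [1.2, -0.4, -0.2]
gripper_width: 0.032
gripper_force: 0.0
turn [-0.23 -0.1   0.13] then shift [2.95 6.08 9.97]
```

View pics/un5.png

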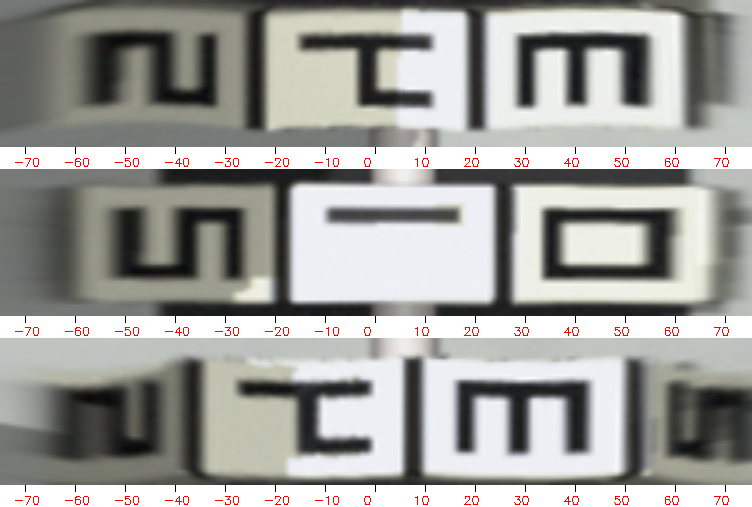

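```bash
python3 -m crank '[[[0,0,0],[1.72,0.1,1],0.27],[[0,0,0],[1.72,0.1,1],0.27],[[0,0,0],[1.71,0.1,1.2],0.27],[[0,0,0],[0,0,1.7],0.27],[[0,0,0],[0,0,1.5],0.27],[[0,0,0],[0,0,1.5],0.27],[[0,0,0],[0,0,1.3],0.27],[[0,0,0],[0,0,0],0.27]]'; python3 -m crank '[[[0,0,0],[0,0,0],0.8],[[0,0,0],[0,0,0],0.8],[[0,0,0],[0,0,0],0.8],[[0,0,0],[0,0,0],0.8],[[0,0,0],[0,0,0],0.8],[[0,0,0],[-0.32,0,0],0.8],[[0,0,0],[0,0,0],0.8]]' 20; python3 -m crank '[[[0,0,0],[0,0,0],0.27],[[0,0,0],[0,0,0],0.27],[[0,0,0],[0,0,-2],0.27],[[0,0,0],[0,0,-2],0.27],[[0,0,0],[-0.55,1.95,0],0.27],[[0,0,0],[-0.55,1.95,0],0.27],[[0,0,0],[-0.55,1.95,0],0.27],[[0,0,0],[0,0,0],0.27]]'; python3 - <<'E'
from h import *
st();arc(-.058,-33)
E
```

```text
time_s: 16.85
tcp_pos: [0.4748, 0.2118, 0.1014]
eef_rot: [179.9, 0.3, -2.8]
contact_force: [-0.1, -1.0, -0.1]
gripper_width: 0.0319
gripper_force: 0.0
time_s: 17.55
tcp_pos: [0.4737, 0.2135, 0.1037]
eef_rot: [-179.8, -0.1, -2.7]
contact_force: [4.9, 4.0, -3.0]
gripper_width: 0.0194
gripper_force: 20.0
time_s: 18.35
tcp_pos: [0.4508, 0.151, 0.142]
eef_rot: [179.9, 0.3, -2.9]
contact_force: [0.3, -0.9, -0.6]
gripper_width: 0.032
gripper_force: 0.0
18.35 [0.4508 0.151  0.142 ] [179.9    0.28  -2.87] [ 0.3 -0.9 -0.6] 0.03200231068105577
turn [ 0.1   0.28 -0.09] then shift [ 0.29 -0.59  4.03]
```

```bash
python3 -m crank '[[[0,0,0],[0.29,-0.6,0.6],0.27],[[0,0,0],[0,0,1.1],0.27],[[0,0,0],[0,0,1.1],0.27],[[0,0,0],[0,0,1.1],0.27],[[0,0,0],[0,0,0],0.27]]'; python3 -m crank '[[[0,0,0],[0,0,0],0.8],[[0,0,0],[0,0,0],0.8],[[0,0,0],[0,0,0],0.8],[[0,0,0],[0,0,0],0.8],[[0,0,0],[0,0,0],0.8]]' 20; python3 -m crank '[[[0,0,0],[0.477,0,-0.256],0.8],[[0,0,0],[0.516,0,-0.176],0.8],[[0,0,0],[0.534,0,-0.09],0.8],[[0,0,0],[0.54,0,0],0.8],[[0,0,0],[0.534,0,0.09],0.8],[[0,0,0],[0.516,0,0.176],0.8],[[0,0,0],[0.477,0,0.256],0.8],[[0,0,0],[0,0,0],0.8]]';  python3 -m crank '[[[0,0,0],[0,0,0],0.27],[[0,0,0],[0,0,0],0.27],[[0,0,0],[0,0,-2],0.27],[[0,0,0],[0,0,-2],0.27],[[0,0,0],[-1.2,0,0],0.27],[[0,0,0],[-1.2,0,0],0.27],[[0,0,0],[-1.2,0,0],0.27],[[0,0,0],[0,0,0],0.27]]'; python3 - <<'E'
from h import *
st();arc(-.058,-33)
E
```

```text
time_s: 18.85
tcp_pos: [0.4549, 0.1596, 0.1014]
eef_rot: [179.8, 0.3, -2.8]
contact_force: [-0.7, -0.6, 0.9]
gripper_width: 0.0315
gripper_force: 0.0
time_s: 19.35
tcp_pos: [0.4546, 0.157, 0.1029]
eef_rot: [179.7, 0.3, -2.8]
contact_force: [5.2, -13.8, -4.8]
gripper_width: 0.02
gripper_force: 20.0
time_s: 20.15
tcp_pos: [0.4901, 0.1553, 0.1031]
eef_rot: [179.7, 0.4, -2.8]
contact_force: [-1.2, -12.1, 2.5]
gripper_width: 0.0198
gripper_force: 20.0
time_s: 20.95
tcp_pos: [0.4541, 0.16, 0.1433]
eef_rot: [180.0, 0.2, -2.7]
contact_force: [-0.3, 0.1, -0.1]
gripper_width: 0.032
gripper_force: 0.0
20.95 [0.4541 0.16   0.1433] [179.96   0.21  -2.71] [-0.3  0.1 -0.1] 0.031964923542852484
turn [0.04 0.21 0.07] then shift [0.01 0.33 4.16]
```

```bash
python3 -m crank '[[[0,0,0],[0,0.33,0.6],0.27],[[0,0,0],[0,0,1.2],0.27],[[0,0,0],[0,0,1.1],0.27],[[0,0,0],[0,0,1.1],0.27],[[0,0,0],[0,0,0],0.27]]'; python3 -m crank '[[[0,0,0],[0,0,0],0.8],[[0,0,0],[0,0,0],0.8],[[0,0,0],[0,0,0],0.8],[[0,0,0],[0,0,0],0.8],[[0,0,0],[0,0,0],0.8]]' 20; python3 -m crank '[[[0,0,0],[0.477,0,-0.256],0.8],[[0,0,0],[0.516,0,-0.176],0.8],[[0,0,0],[0.534,0,-0.09],0.8],[[0,0,0],[0.54,0,0],0.8],[[0,0,0],[0.534,0,0.09],0.8],[[0,0,0],[0.516,0,0.176],0.8],[[0,0,0],[0.477,0,0.256],0.8],[[0,0,0],[0,0,0],0.8]]';  python3 -m crank '[[[0,0,0],[0,0,0],0.27],[[0,0,0],[0,0,0],0.27],[[0,0,0],[0,0,-2],0.27],[[0,0,0],[-1,-0.5,-2],0.27],[[0,0,0],[-2,-1.5,-2],0.27],[[0,0,0],[-2,-1.5,-2],0.27],[[0,0,0],[-1.5,-1.5,-2],0.27],[[0,0,0],[0,0,0],0.27]]'; python3 - <<'E'
from h import *
st();arc(-.058,0)
c=cap('wrist','w6.png'); unwrap(c,O,YAW,'un6.png')
E
```

```text
time_s: 21.45
tcp_pos: [0.455, 0.1562, 0.1017]
eef_rot: [179.8, 0.3, -2.8]
contact_force: [0.1, -0.3, -0.7]
gripper_width: 0.032
gripper_force: 0.0
time_s: 21.95
tcp_pos: [0.4559, 0.1566, 0.1039]
eef_rot: [180.0, 0.1, -2.8]
contact_force: [2.3, -5.9, -1.4]
gripper_width: 0.0197
gripper_force: 20.0
time_s: 22.75
tcp_pos: [0.492, 0.1549, 0.1037]
eef_rot: [179.9, 0.2, -2.8]
contact_force: [-1.8, -3.7, 1.1]
gripper_width: 0.0195
gripper_force: 20.0
time_s: 23.55
tcp_pos: [0.43, 0.2113, 0.2073]
eef_rot: [-179.7, -0.1, -2.6]
contact_force: [0.4, -0.5, 0.4]
gripper_width: 0.032
gripper_force: 0.0
23.55 [0.43   0.2113 0.2073] [-1.797e+02 -1.400e-01 -2.590e+00] [ 0.4 -0.5  0.4] 0.03202201522750173
turn [-0.3  -0.14  0.19] then shift [ 4.46  5.33 10.03]
```

View pics/un6.png

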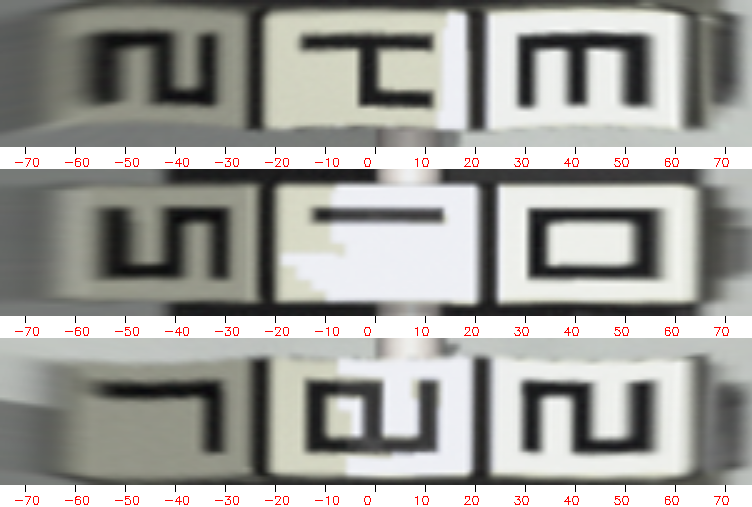

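```bash
cat >> h.py <<'E'
F=np.array([.7015,.0695]); FY=np.radians(-2.45)
def fe(x,y,z): # fence mm -> world
    cs,sn=np.cos(FY),np.sin(FY); return [F[0]+cs*x/1e3-sn*y/1e3,F[1]+sn*x/1e3+cs*y/1e3,z]
def fx(p): 
    d=np.array(p[:2])-F; cs,sn=np.cos(FY),np.sin(FY); return np.round([1e3*(cs*d[0]+sn*d[1]),1e3*(-sn*d[0]+cs*d[1])],1)
def cartons(*cams):
    for n in cams or('top','scene'):
        for b in blobs(cap(n),.045,.075,(.2,.8,-.5,.3),'brown'): print(n,np.round(b[:5],3),'fence',fx(b),'rel yaw',round((b[4]+2.45+90)%180-90,2))
E
python3 -m crank '[[[0,0,0],[0.2,3.6,0],-1],[[0,0,0],[0.2,3.6,0],-1],[[0,0,0],[0.2,3.6,0],-1],[[0,0,0],[0.2,3.6,0],-1],[[0,0,0],[0.2,3.6,0],-1],[[0,0,0],[0.2,3.6,0],-1],[[0,0,0],[0.2,3.6,0],-1],[[0,0,8],[0,0,0],-1]]'; python3 -m crank '[[[0,0,8],[0,0,0],-1],[[0,0,8],[0,0,0],-1],[[0,0,8],[0,0,0],-1],[[0,0,8],[0,0,0],-1],[[0,0,8],[0,0,0],-1],[[0,0,8],[0,0,0],-1],[[0,0,8],[0,0,0],-1],[[0,0,8],[0,0,0],-1]]'; python3 - <<'E'
from h import *
st(); go([.4455,-.0395,.060],-74.5); cartons()
E
```

```text
time_s: 24.4
tcp_pos: [0.4309, -0.0473, 0.2032]
eef_rot: [179.9, 0.2, -10.9]
contact_force: [-0.2, 0.2, -0.0]
gripper_width: 0.0861
gripper_force: 0.0
time_s: 25.2
tcp_pos: [0.4315, -0.0443, 0.2033]
eef_rot: [179.8, 0.0, -75.1]
contact_force: [1.1, -0.1, 0.0]
gripper_width: 0.0875
gripper_force: 0.0
25.2 [ 0.4315 -0.0443  0.2033] [ 1.7984e+02  3.0000e-02 -7.5110e+01] [ 1.1 -0.1  0. ] 0.08751498131417071
shift cm [-0.09 -1.52 14.33] len 14.41
then tool turn [ 0.16  0.04 -0.61]
top [  0.581  -0.326 104.601  60.872 -77.446] fence [-104.  -400.6] rel yaw -75.0
top [  0.443  -0.207 105.053  62.257  77.192] fence [-246.3 -287.4] rel yaw 79.64
scene [ 4.46000e-01 -4.00000e-02  1.04538e+02  6.33480e+01 -7.44940e+01] fence [-250.6 -120.3] rel yaw -72.04
scene [  0.582  -0.327 104.785  64.092 -76.909] fence [-102.7 -400.9] rel yaw -74.46
scene [  0.444  -0.207 104.702  63.334  76.125] fence [-245.1 -287.4] rel yaw 78.58
```

```bash
python3 -m crank '[[[0,0,-0.6],[0,-0.76,2.5],-1],[[0,0,0],[0,-0.76,2.5],-1],[[0,0,0],[0,0,2.5],-1],[[0,0,0],[0,0,2.5],-1],[[0,0,0],[0,0,2.3],-1],[[0,0,0],[0,0,2],-1],[[0,0,0],[0,0,0],-1]]'; python3 -m crank '[[[0,0,0],[0,0,0],0.6],[[0,0,0],[0,0,0],0.6],[[0,0,0],[0,0,0],0.6],[[0,0,0],[0,0,0],0.6],[[0,0,0],[0,0,0],0.6],[[0,0,0],[0,0,-1.5],0.6],[[0,0,0],[0,0,-1.5],0.6],[[0,0,0],[0,0,-1.5],0.6]]' 25; python3 - <<'E'
from h import *
st(); go(fe(-70,-45,.12),-2.45)
E
```

```text
time_s: 26.0
tcp_pos: [0.4439, -0.0407, 0.0584]
eef_rot: [179.6, 0.0, -74.0]
contact_force: [-0.5, -0.1, 0.3]
gripper_width: 0.0874
gripper_force: 0.0
time_s: 26.8
tcp_pos: [0.4455, -0.04, 0.1064]
eef_rot: [179.8, 0.0, -74.1]
contact_force: [0.5, 0.3, -1.5]
gripper_width: 0.0622
gripper_force: 25.0
26.8 [ 0.4455 -0.04    0.1064] [ 1.7983e+02  3.0000e-02 -7.4140e+01] [ 0.5  0.3 -1.5] 0.06216201944204984
shift cm [ -1.47 -19.55  -1.42] len 19.66
then tool turn [  0.12   0.13 -71.69]
```

```bash
python3 -m crank '[[[0,0,-8],[0,0,-0.2],0.6],[[0,0,-8],[0,0,-0.2],0.6],[[0,0,-8],[0,0,-0.2],0.6],[[0,0,-8],[0,0,-0.2],0.6],[[0,0,-8],[0,0,-0.2],0.6],[[0,0,-8],[0,0,-0.2],0.6],[[0,0,-8],[0,0,0],0.6],[[0,0,-8],[0,0,0],0.6]]';python3 -m crank '[[[0,0,-7.7],[0,0,0],0.6],[[0,0,0],[0,0,0],0.6]]'; python3 - <<'E'
from h import *
st(); go(fe(-70,-45,.062),-2.45)
E
```

```text
time_s: 27.6
tcp_pos: [0.4457, -0.0399, 0.118]
eef_rot: [180.0, 0.1, -9.8]
contact_force: [0.0, -0.9, -0.8]
gripper_width: 0.0621
gripper_force: 25.0
time_s: 27.8
tcp_pos: [0.4456, -0.0399, 0.1179]
eef_rot: [180.0, 0.2, -2.3]
contact_force: [1.0, -0.7, -1.1]
gripper_width: 0.0619
gripper_force: 25.0
27.8 [ 0.4456 -0.0399  0.1179] [ 1.7999e+02  1.5000e-01 -2.3300e+00] [ 1.  -0.7 -1.1] 0.061850273321034384
shift cm [18.13 -7.49  5.54] len 20.38
then tool turn [0.01 0.15 0.12]
```

```bash
python3 -m crank '[[[0,0,0.1],[3.6,-1.5,0],0.6],[[0,0,0],[3.6,-1.5,0],0.6],[[0,0,0],[3.6,-1.5,0],0.6],[[0,0,0],[3.6,-1.5,0],0.6],[[0,0,0],[3.7,-1.5,0],0.6],[[0,0,0],[0,0,2],0.6],[[0,0,0],[0,0,2],0.6],[[0,0,0],[0,0,1.5],0.6]]';python3 -m crank '[[[0,0,0],[0,0,0],0.6]]'; python3 - <<'E'
from h import *
st(); go(fe(-53,-31,.060),-2.45); cartons('scene'); 
E
```

```text
time_s: 28.6
tcp_pos: [0.6293, 0.0269, 0.0606]
eef_rot: [180.0, 0.3, -2.8]
contact_force: [-6.1, 2.6, 25.6]
gripper_width: 0.0617
gripper_force: 25.0
time_s: 28.7
tcp_pos: [0.6292, 0.0268, 0.0606]
eef_rot: [179.9, 0.3, -2.8]
contact_force: [0.3, 1.0, -0.5]
gripper_width: 0.0618
gripper_force: 25.0
28.7 [0.6292 0.0268 0.0606] [179.93   0.28  -2.79] [ 0.3  1.  -0.5] 0.061773595814481226
shift cm [ 1.73 -1.48  0.05] len 2.28
then tool turn [ 0.07  0.28 -0.34]
scene [6.0600e-01 3.0000e-02 6.6097e+01 6.1745e+01 8.6252e+01] fence [-93.8 -43.7] rel yaw 88.7
scene [  0.582  -0.327 104.695  64.961 -77.737] fence [-102.6 -401.2] rel yaw -75.29
scene [  0.445  -0.207 104.764  63.933  76.205] fence [-244.6 -287.5] rel yaw 78.66
```

```bash
python3 -m crank '[[[0,0,0.3],[0.6,0,-0.05],0.6],[[0,0,0],[0.5,0,0],0.6],[[0,0,0],[0.3,0,0],0.6],[[0,0,0],[0.2,0,0],0.6],[[0,0,0],[0.15,0,0],0.6],[[0,0,0],[0,0,0],0.6]]';python3 -m crank '[[[0,0,0],[0,-0.6,0],0.6],[[0,0,0],[0,-0.5,0],0.6],[[0,0,0],[0,-0.2,0],0.6],[[0,0,0],[0,-0.15,0],0.6],[[0,0,0],[0,0,0],0.6]]'; python3 - <<'E'
from h import *
st(); go(fe(-53,-31,.060),-2.45)
E
```

```text
time_s: 29.35
tcp_pos: [0.6474, 0.0261, 0.0627]
eef_rot: [180.0, 0.2, -2.9]
contact_force: [0.6, -0.6, -1.3]
gripper_width: 0.0618
gripper_force: 25.0
time_s: 29.85
tcp_pos: [0.648, 0.04, 0.0628]
eef_rot: [179.9, 0.2, -2.8]
contact_force: [1.3, -4.0, -0.5]
gripper_width: 0.0617
gripper_force: 25.0
29.85 [0.648  0.04   0.0628] [ 1.799e+02  1.700e-01 -2.800e+00] [ 1.3 -4.  -0.5] 0.0616988997894919
shift cm [-0.08 -0.07  0.28] len 0.3
then tool turn [ 0.1   0.17 -0.35]
```

```bash
python3 -m crank '[[[0,0,-0.3],[0.2,0,0.1],0.6],[[0,0,0],[0,-0.1,0.1],0.6],[[0,0,0],[0,0,0],0.6]]'; python3 -m crank '[[[0,0,0],[0.2,0,0.1],0.6],[[0,0,0],[0,0,0],0.6]]'; python3 -m crank '[[[0,0,0],[0.2,0,0],0.6],[[0,0,0],[0,0,0],0.6]]'
```

```text
time_s: 30.15
tcp_pos: [0.6489, 0.0404, 0.0605]
eef_rot: [179.9, 0.3, -2.5]
contact_force: [-2.6, -5.6, 1.7]
gripper_width: 0.0619
gripper_force: 24.9
time_s: 30.35
tcp_pos: [0.6492, 0.0403, 0.0593]
eef_rot: [179.9, 0.5, -2.6]
contact_force: [-8.7, -3.6, 6.2]
gripper_width: 0.0619
gripper_force: 25.0
time_s: 30.55
tcp_pos: [0.6495, 0.04, 0.0592]
eef_rot: [179.8, 0.7, -2.6]
contact_force: [-15.0, -2.4, 11.4]
gripper_width: 0.0615
gripper_force: 25.0
```

```bash
python3 -m crank '[[[0,0,0],[-0.2,0.05,0],0.6],[[0,0,0],[0,0,0],-0.73],[[0,0,0],[0,0,0],-0.73],[[0,0,0],[0,0,-1],-0.73],[[0,0,0],[0,0,-3],-0.73],[[0,0,0],[0,0,-4],-0.73],[[0,0,0],[0,0,-4],-0.73]]'; python3 - <<'E'
from h import *
st(); cartons(); go([.444,-.207,.2],-103.3)
E
```

```text
time_s: 31.25
tcp_pos: [0.6525, 0.0411, 0.1816]
eef_rot: [180.0, 0.1, -2.5]
contact_force: [1.5, 0.6, 0.0]
gripper_width: 0.076
gripper_force: 0.0
31.25 [0.6525 0.0411 0.1816] [ 1.7998e+02  1.4000e-01 -2.5300e+00] [1.5 0.6 0. ] 0.07595061064814528
top [6.1900e-01 4.2000e-02 6.2172e+01 4.5938e+01 8.8677e+01] fence [-81.3 -31.2] rel yaw -88.87
top [  0.581  -0.326 104.72   61.046 -77.438] fence [-103.9 -400.6] rel yaw -74.99
top [  0.443  -0.207 105.168  62.105  76.564] fence [-246.2 -287.3] rel yaw 79.01
scene [ 6.54000e-01  4.00000e-02  1.17471e+02  6.38880e+01 -2.71900e+00] fence [-46.4 -31.5] rel yaw -0.27
scene [  0.581  -0.327 105.197  63.683 -76.691] fence [-103.1 -401. ] rel yaw -74.24
scene [  0.444  -0.207 105.19   62.699  76.973] fence [-245.4 -287.5] rel yaw 79.42
shift cm [-20.11  25.77  -1.49] len 32.72
then tool turn [ -0.55  -0.25 100.82]
```

```bash
python3 -m crank '[[[0,0,0],[-2.87,3.68,-0.2],-1],[[0,0,0],[-2.87,3.68,-0.2],-1],[[0,0,0],[-2.87,3.68,-0.2],-1],[[0,0,0],[-2.87,3.68,-0.2],-1],[[0,0,0],[-2.87,3.68,-0.2],-1],[[0,0,0],[-2.87,3.68,-0.2],-1],[[0,0,0],[-2.87,3.68,-0.2],-1],[[0,0,7.8],[0,0,0],-1]]'; python3 -m crank '[[[0,0,8],[0,0,0],-1],[[0,0,8],[0,0,0],-1],[[0,0,8],[0,0,0],-1],[[0,0,8],[0,0,0],-1],[[0,0,8],[0,0,0],-1],[[0,0,8],[0,0,0],-1],[[0,0,8],[0,0,0],-1],[[0,0,8],[0,0,0],-1]]';  python3 -m crank '[[[0,0,8],[0,0,0],-1],[[0,0,8],[0,0,0],-1],[[0,0,8],[0,0,0],-1],[[0,0,5],[0,0,0],-1],[[0,0,0],[0,0,0],-1]]'; python3 - <<'E'
from h import *
st(); cartons();  go([.4435,-.2072,.059],-103.3)
E
```

```text
time_s: 32.15
tcp_pos: [0.4374, -0.21, 0.1955]
eef_rot: [180.0, 0.1, -10.5]
contact_force: [0.7, 0.8, -0.1]
gripper_width: 0.0878
gripper_force: 0.0
time_s: 32.95
tcp_pos: [0.4408, -0.2074, 0.1952]
eef_rot: [179.9, -0.0, -74.7]
contact_force: [0.3, -0.4, -0.3]
gripper_width: 0.0879
gripper_force: 0.0
time_s: 33.45
tcp_pos: [0.4407, -0.2074, 0.195]
eef_rot: [179.9, -0.0, -103.4]
contact_force: [1.0, 0.2, 0.2]
gripper_width: 0.0875
gripper_force: 0.0
33.45 [ 0.4407 -0.2074  0.195 ] [ 1.7994e+02 -3.0000e-02 -1.0341e+02] [1.  0.2 0.2] 0.08749262356355239
top [ 6.47000e-01  4.00000e-02  1.03665e+02  6.19700e+01 -2.48600e+00] fence [-52.8 -31.4] rel yaw -0.04
top [  0.581  -0.326 105.556  61.061 -77.465] fence [-104.  -400.4] rel yaw -75.02
scene [6.53000e-01 4.00000e-02 1.19108e+02 6.83370e+01 1.73100e+00] fence [-46.9 -31.4] rel yaw 4.18
scene [  0.581  -0.327 104.478  64.019 -77.642] fence [-103.2 -401.2] rel yaw -75.19
scene [  0.445  -0.208 104.34   64.027  76.519] fence [-244.7 -287.8] rel yaw 78.97
shift cm [-0.1  -0.3  13.58] len 13.59
then tool turn [ 0.08 -0.04  0.11]
```

Carton 1 is seated at (-52.8, -31.4), with a yaw error of about 0. Now to grasp B, lift it and turn it.

```bash
python3 -m crank '[[[0,0,0],[-0.1,-0.3,2.5],-1],[[0,0,0],[0,0,2.5],-1],[[0,0,0],[0,0,2.5],-1],[[0,0,0],[0,0,2.5],-1],[[0,0,0],[0,0,2],-1],[[0,0,0],[0,0,1.5],-1],[[0,0,0],[0,0,0],-1]]'; python3 -m crank '[[[0,0,0],[0,0,0],0.6],[[0,0,0],[0,0,0],0.6],[[0,0,0],[0,0,0],0.6],[[0,0,0],[0,0,0],0.6],[[0,0,0],[0,0,0],0.6],[[0,0,0],[0,0,-2],0.6],[[0,0,0],[0,0,-2],0.6],[[0,0,0],[0,0,-2],0.6]]' 25; python3 -m crank '[[[0,0,-8],[0,0,0],0.6],[[0,0,-8],[0,0,0],0.6],[[0,0,-8],[0,0,0],0.6],[[0,0,-8],[0,0,0],0.6],[[0,0,-8],[0,0,0],0.6],[[0,0,-8],[0,0,0],0.6],[[0,0,-8],[0,0,0],0.6],[[0,0,-8],[0,0,0],0.6]]'; python3 -m crank '[[[0,0,-8],[0,0,0],0.6],[[0,0,-8],[0,0,0],0.6],[[0,0,-8],[0,0,0],0.6],[[0,0,-8],[0,0,0],0.6],[[0,0,-5],[0,0,0],0.6],[[0,0,0],[0,0,0],0.6]]'; python3 - <<'E'
from h import *
st(); go(fe(-70,-123,.061),-2.45)
E
```

```text
time_s: 34.25
tcp_pos: [0.4419, -0.2071, 0.0577]
eef_rot: [179.7, -0.1, -103.2]
contact_force: [0.2, 0.5, 0.8]
gripper_width: 0.0878
gripper_force: 0.0
time_s: 35.05
tcp_pos: [0.4428, -0.2071, 0.1199]
eef_rot: [179.8, -0.1, -103.4]
contact_force: [-0.2, 0.5, -1.1]
gripper_width: 0.0622
gripper_force: 25.0
time_s: 35.85
tcp_pos: [0.4429, -0.2071, 0.1193]
eef_rot: [179.9, 0.1, -39.0]
contact_force: [-0.8, -0.7, -1.4]
gripper_width: 0.0616
gripper_force: 25.0
time_s: 36.45
tcp_pos: [0.4429, -0.2072, 0.1193]
eef_rot: [180.0, 0.2, -2.3]
contact_force: [-0.1, -0.6, -0.9]
gripper_width: 0.0618
gripper_force: 25.0
36.45 [ 0.4429 -0.2072  0.1193] [ 1.7999e+02  1.7000e-01 -2.2900e+00] [-0.1 -0.6 -0.9] 0.061818342737658814
shift cm [ 17.72 -16.4    5.77] len 24.82
then tool turn [0.02 0.17 0.16]
```

```bash
python3 -m crank '[[[0,0,0.2],[2.95,-2.73,0],0.6],[[0,0,0],[2.95,-2.73,0],0.6],[[0,0,0],[2.95,-2.73,0],0.6],[[0,0,0],[2.95,-2.73,0],0.6],[[0,0,0],[2.95,-2.73,0],0.6],[[0,0,0],[2.95,-2.73,0],0.6],[[0,0,0],[0,0,2],0.6],[[0,0,0],[0,0,2],0.6]]'; python3 -m crank '[[[0,0,0],[0,0,1.5],0.6],[[0,0,0],[0,0,0],0.6]]'; python3 - <<'E'
from h import *
st(); go(fe(-53,-123,.060),-2.45)
E
```

```text
time_s: 37.25
tcp_pos: [0.6281, -0.0501, 0.0782]
eef_rot: [180.0, 0.1, -2.6]
contact_force: [-1.0, -0.3, -1.2]
gripper_width: 0.0616
gripper_force: 25.0
time_s: 37.45
tcp_pos: [0.6259, -0.0513, 0.0617]
eef_rot: [179.9, 0.4, -2.7]
contact_force: [-0.1, 0.5, -0.8]
gripper_width: 0.0615
gripper_force: 25.0
37.45 [ 0.6259 -0.0513  0.0617] [179.94   0.35  -2.7 ] [-0.1  0.5 -0.8] 0.06154065295301784
shift cm [ 1.74 -0.1   0.16] len 1.75
then tool turn [ 0.06  0.35 -0.25]
```

```bash
python3 -m crank '[[[0,0,-0.2],[0.5,0,0],0.6],[[0,0,0],[0.5,0,0],0.6],[[0,0,0],[0.4,0,0.1],0.6],[[0,0,0],[0.3,0,0.1],0.6],[[0,0,0],[0,0,0],0.6]]'; python3 -m crank '[[[0,0,0],[0.2,0,0],0.6],[[0,0,0],[0,0,0],0.6]]'; python3 -m crank '[[[0,0,0],[0.2,0,0.1],0.6],[[0,0,0],[0,0,0],0.6]]';python3 -m crank '[[[0,0,0],[0.2,0,0],0.6],[[0,0,0],[0,0,0],0.6]]'
```

```text
time_s: 37.95
tcp_pos: [0.6444, -0.0522, 0.0618]
eef_rot: [180.0, 0.1, -2.4]
contact_force: [-0.0, 0.8, -0.8]
gripper_width: 0.0618
gripper_force: 25.0
time_s: 38.15
tcp_pos: [0.6459, -0.0522, 0.0617]
eef_rot: [180.0, 0.2, -2.4]
contact_force: [-0.6, -0.1, -1.1]
gripper_width: 0.0619
gripper_force: 25.0
time_s: 38.35
tcp_pos: [0.6461, -0.0525, 0.0601]
eef_rot: [180.0, 0.4, -2.4]
contact_force: [-5.1, -0.5, 1.1]
gripper_width: 0.0617
gripper_force: 25.0
time_s: 38.55
tcp_pos: [0.6463, -0.0526, 0.0601]
eef_rot: [179.9, 0.6, -2.4]
contact_force: [-12.3, 2.3, 6.2]
gripper_width: 0.0615
gripper_force: 25.0
```

```bash
python3 -m crank '[[[0,0,0],[-0.3,0,-0.1],0.6],[[0,0,0],[0,0,0],-0.68],[[0,0,0],[0,0,0],-0.68],[[0,0,0],[0,0,-1],-0.68],[[0,0,0],[0,0,-2.5],-0.68],[[0,0,0],[0,0,-2.5],-0.68],[[0,0,0],[0,3,0],1],[[0,0,0],[0,3,0],1]]' 20; python3 -m crank '[[[0,0,0],[0,1,0],1],[[0,0,0],[0,0,0],1],[[0,0,0],[0,0,0],1]]'; python3 - <<'E'
from h import *
st(); cartons('top'); go(fe(-53,-187,.055),-2.45)
E
```

```text
time_s: 39.35
tcp_pos: [0.646, -0.112, 0.1241]
eef_rot: [180.0, -0.1, -2.2]
contact_force: [0.0, -0.8, -0.6]
gripper_width: 0.0625
gripper_force: 0.0
time_s: 39.65
tcp_pos: [0.6445, -0.122, 0.1221]
eef_rot: [180.0, 0.1, -2.4]
contact_force: [-0.1, -0.0, -0.0]
gripper_width: 0.039
gripper_force: 0.0
39.65 [ 0.6445 -0.122   0.1221] [ 1.7998e+02  1.2000e-01 -2.3800e+00] [-0.1 -0.  -0. ] 0.03904802069611735
top [ 6.1400e-01 -5.0000e-02  6.0302e+01  4.2832e+01  8.7862e+01] fence [ -82.7 -123.1] rel yaw -89.69
top [  0.581  -0.326 105.766  61.091 -77.448] fence [-103.9 -400.3] rel yaw -75.0
top [ 6.1000e-01  2.2000e-02  2.8757e+01  1.9320e+01 -6.5560e+00] fence [-89.7 -51.9] rel yaw -4.11
shift cm [-0.41 -0.64  6.7 ] len 6.74
then tool turn [0.02 0.13 0.11]
```

```bash
python3 -m crank '[[[0,0,0],[-0.4,0,2.2],1],[[0,0,0],[0,0,2.2],1],[[0,0,0],[0,0,2.2],1],[[0,0,0],[0,-0.8,0],1],[[0,0,0],[0,-0.7,0],1],[[0,0,0],[0,-0.5,0],1],[[0,0,0],[0,-0.5,0],1],[[0,0,0],[0,-0.5,0],1]]'; python3 -m crank '[[[0,0,0],[0,-0.5,0],1],[[0,0,0],[0,-0.5,0],1],[[0,0,0],[0,-0.3,0],1],[[0,0,0],[0,0,0],1]]';  python3 - <<'E'
from h import *
st(); cartons('top'); print(fx(r.get_state()['tcp_pos']))
E
```

```text
time_s: 40.5
tcp_pos: [0.642, -0.0913, 0.0569]
eef_rot: [180.0, 0.0, -2.3]
contact_force: [0.9, -0.3, 0.2]
gripper_width: 0.0003
gripper_force: 0.4
time_s: 40.9
tcp_pos: [0.6419, -0.0785, 0.0558]
eef_rot: [180.0, 0.2, -2.3]
contact_force: [0.9, 0.5, 0.5]
gripper_width: 0.0006
gripper_force: 0.0
40.9 [ 0.6419 -0.0785  0.0558] [ 1.7999e+02  1.5000e-01 -2.3300e+00] [0.9 0.5 0.5] 0.0005846990968820244
top [  0.581  -0.326 106.132  61.035 -77.4  ] fence [-103.9 -400.6] rel yaw -74.95
top [ 6.0400e-01 -2.8000e-02  5.9723e+01  2.4268e+01  8.8515e+01] fence [ -92.8 -101.9] rel yaw -89.04
top [6.0400e-01 3.8000e-02 5.0304e+01 1.7084e+01 8.8838e+01] fence [-95.9 -35.2] rel yaw -88.71
[ -53.3 -150.7]
```

```bash
python3 -m crank '[[[0,0,0],[0,-0.4,0],1],[[0,0,0],[0,-0.3,0],1],[[0,0,0],[0,-0.2,0],1],[[0,0,0],[0,0,0],1]]'; python3 -m crank '[[[0,0,0],[0,-0.2,0],1],[[0,0,0],[0,0,0],1]]';python3 -m crank '[[[0,0,0],[0,-0.2,0],1],[[0,0,0],[0,0,0],1]]'
```

```text
time_s: 41.35
tcp_pos: [0.6424, -0.0699, 0.0558]
eef_rot: [180.0, 0.1, -2.3]
contact_force: [-0.7, -0.1, 0.2]
gripper_width: 0.0006
gripper_force: 0.3
time_s: 41.55
tcp_pos: [0.6427, -0.0692, 0.0562]
eef_rot: [179.9, 0.1, -2.3]
contact_force: [1.3, -8.5, 2.3]
gripper_width: 0.0003
gripper_force: 3.9
time_s: 41.75
tcp_pos: [0.6428, -0.0689, 0.0567]
eef_rot: [179.8, 0.1, -2.4]
contact_force: [1.5, -17.2, 3.0]
gripper_width: 0.0005
gripper_force: 8.1
```

```bash
python3 -m crank '[[[0,0,0],[0,1,0],1],[[0,0,0],[0,1,-1],1],[[0,0,0],[0,0,-4],0],[[0,0,0],[0,0,-4],-1],[[0,0,0],[0,3,-4],-1],[[0,0,0],[0,4,0],-1],[[0,0,0],[0,4,0],-1],[[0,0,0],[0,4,0],-1]]'; python3 -m crank '[[[0,0,0],[-2,4,0],-1],[[0,0,0],[-2,4,0],-1],[[0,0,8],[0,0,0],-1],[[0,0,8],[0,0,0],-1],[[0,0,8],[0,0,0],-1],[[0,0,8],[0,0,0],-1],[[0,0,8],[0,0,0],-1],[[0,0,8],[0,0,0],-1]]'; python3 -m crank '[[[0,0,8],[0,0,0],-1],[[0,0,8],[0,0,0],-1],[[0,0,8],[0,0,0],-1],[[0,0,3],[0,0,0],-1],[[0,0,0],[0,0,0],-1]]'; python3 - <<'E'
from h import *
st(); cartons(); go([.5815,-.3265,.059],-77.3)
E
```

```text
time_s: 42.55
tcp_pos: [0.6357, -0.2371, 0.1873]
eef_rot: [-180.0, 0.1, -2.3]
contact_force: [0.4, 0.3, 0.1]
gripper_width: 0.0431
gripper_force: 0.0
time_s: 43.35
tcp_pos: [0.5924, -0.3142, 0.1866]
eef_rot: [179.9, 0.1, -50.7]
contact_force: [-0.6, 0.1, -0.1]
gripper_width: 0.0878
gripper_force: 0.0
time_s: 43.85
tcp_pos: [0.5925, -0.3142, 0.1866]
eef_rot: [179.9, 0.0, -77.4]
contact_force: [0.7, 0.1, -0.2]
gripper_width: 0.0876
gripper_force: 0.0
43.85 [ 0.5925 -0.3142  0.1866] [ 1.7988e+02  3.0000e-02 -7.7390e+01] [ 0.7  0.1 -0.2] 0.08763921062182828
top [6.46000e-01 1.00000e-02 1.23971e+02 1.04392e+02 8.79000e+01] fence [-52.5 -62. ] rel yaw -89.65
top [ 0.577 -0.311 61.437 60.84  11.445] fence [-108.3 -385.1] rel yaw 13.9
scene [6.53000e-01 9.00000e-03 1.23691e+02 1.18420e+02 8.79320e+01] fence [-46.3 -62.4] rel yaw -89.62
scene [  0.582  -0.327 105.447  64.07  -76.783] fence [-102.4 -401. ] rel yaw -74.33
shift cm [ 0.96  1.32 12.74] len 12.85
then tool turn [0.13 0.02 0.05]
```

```bash
python3 -m crank '[[[0,0,0],[0.5,0.7,2],-1],[[0,0,0],[0.46,0.6,2.2],-1],[[0,0,0],[0,0,2.5],-1],[[0,0,0],[0,0,2.5],-1],[[0,0,0],[0,0,2],-1],[[0,0,0],[0,0,1.5],-1],[[0,0,0],[0,0,0],-1]]'; python3 -m crank '[[[0,0,0],[0,0,0],0.6],[[0,0,0],[0,0,0],0.6],[[0,0,0],[0,0,0],0.6],[[0,0,0],[0,0,0],0.6],[[0,0,0],[0,0,0],0.6],[[0,0,0],[0,0,-2],0.6],[[0,0,0],[0,0,-2],0.6],[[0,0,0],[0,0,-3],0.6]]' 25; python3 -m crank '[[[0,0,-8],[0,0,0],0.6],[[0,0,-8],[0,0,0],0.6],[[0,0,-8],[0,0,0],0.6],[[0,0,-8],[0,0,0],0.6],[[0,0,-8],[0,0,0],0.6],[[0,0,-8],[0,0,0],0.6],[[0,0,-8],[0,0,0],0.6],[[0,0,-8],[0,0,0],0.6]]'; python3 -m crank '[[[0,0,-8],[0,0,0],0.6],[[0,0,-3],[0,0,0],0.6],[[0,0,0],[0,0,0],0.6]]'; python3 - <<'E'
from h import *
st(); go(fe(-70,-185,.061),-2.45)
E
```

```text
time_s: 44.65
tcp_pos: [0.5803, -0.3259, 0.0568]
eef_rot: [179.7, 0.1, -77.3]
contact_force: [-0.8, 0.6, -1.2]
gripper_width: 0.0878
gripper_force: 0.0
time_s: 45.45
tcp_pos: [0.5806, -0.3259, 0.1281]
eef_rot: [179.7, 0.1, -77.4]
contact_force: [0.6, -0.7, -1.7]
gripper_width: 0.0621
gripper_force: 25.0
time_s: 46.25
tcp_pos: [0.5816, -0.3262, 0.1288]
eef_rot: [180.0, 0.2, -13.0]
contact_force: [0.1, -0.6, -1.0]
gripper_width: 0.0618
gripper_force: 25.0
time_s: 46.55
tcp_pos: [0.5816, -0.3262, 0.1288]
eef_rot: [180.0, 0.2, -2.3]
contact_force: [0.2, 0.1, -1.4]
gripper_width: 0.0614
gripper_force: 25.0
46.55 [ 0.5816 -0.3262  0.1288] [ 1.7999e+02  1.7000e-01 -2.3200e+00] [ 0.2  0.1 -1.4] 0.061404257881175504
shift cm [  3.36 -21.54   6.77] len 22.83
then tool turn [0.01 0.17 0.13]
```

```bash
python3 -m crank '[[[0,0,0.1],[0.67,-4.3,0],0.6],[[0,0,0],[0.67,-4.3,0],0.6],[[0,0,0],[0.67,-4.3,0],0.6],[[0,0,0],[0.67,-4.3,0],0.6],[[0,0,0],[0.67,-4.3,0],0.6],[[0,0,0],[0,0,2.5],0.6],[[0,0,0],[0,0,2.5],0.6],[[0,0,0],[0,0,1.7],0.6]]'; python3 -m crank '[[[0,0,0],[0,0,0],0.6]]'; python3 - <<'E'
from h import *
st(); go(fe(-53,-185,.060),-2.45)
E
```

```text
time_s: 47.35
tcp_pos: [0.6235, -0.1122, 0.0603]
eef_rot: [180.0, 0.2, -2.5]
contact_force: [-0.3, 0.2, -1.2]
gripper_width: 0.062
gripper_force: 25.0
time_s: 47.45
tcp_pos: [0.6233, -0.1127, 0.0601]
eef_rot: [180.0, 0.3, -2.5]
contact_force: [-0.7, -0.2, -1.2]
gripper_width: 0.0618
gripper_force: 25.0
47.45 [ 0.6233 -0.1127  0.0601] [179.96   0.31  -2.53] [-0.7 -0.2 -1.2] 0.061760217290333375
shift cm [ 1.73 -0.04 -0.  ] len 1.73
then tool turn [ 0.04  0.31 -0.08]
```

```bash
python3 -m crank '[[[0,0,0],[0.5,0,0],0.6],[[0,0,0],[0.5,0,0],0.6],[[0,0,0],[0.4,0,0],0.6],[[0,0,0],[0.3,0,0],0.6],[[0,0,0],[0,0,0],0.6]]'; python3 -m crank '[[[0,0,0],[0.2,0,0],0.6],[[0,0,0],[0,0,0],0.6]]'; python3 -m crank '[[[0,0,0],[0.2,0,0.1],0.6],[[0,0,0],[0,0,0],0.6]]'
```

```text
time_s: 47.95
tcp_pos: [0.6418, -0.1139, 0.062]
eef_rot: [180.0, 0.1, -2.5]
contact_force: [0.5, 0.9, -1.2]
gripper_width: 0.0618
gripper_force: 25.0
time_s: 48.15
tcp_pos: [0.6426, -0.1139, 0.0616]
eef_rot: [180.0, 0.2, -2.5]
contact_force: [-1.9, -0.8, -0.2]
gripper_width: 0.0618
gripper_force: 25.0
time_s: 48.35
tcp_pos: [0.6427, -0.1141, 0.06]
eef_rot: [180.0, 0.4, -2.5]
contact_force: [-7.8, -0.0, 0.8]
gripper_width: 0.0619
gripper_force: 25.0
```

```bash
python3 -m crank '[[[0,0,0],[0,0,0.3],0.6],[[0,0,0],[-0.1,0,0],0.6],[[0,0,0],[0,0,0],-0.68],[[0,0,0],[0,0,0],-0.68],[[0,0,0],[0,0,-1],-0.68],[[0,0,0],[0,0,-2.5],-0.68],[[0,0,0],[0,0,-2.5],-0.68],[[0,0,0],[0,3,0],1]]' 20; python3 -m crank '[[[0,0,0],[0,3,0],1],[[0,0,0],[0,1,0],1],[[0,0,0],[0,0,0],1],[[0,0,0],[0,0,0],1]]'; python3 - <<'E'
from h import *
st(); print(fx(r.get_state()['tcp_pos'])); cartons('top'); go(fe(-53,-249,.055),-2.45)
E
```

```text
time_s: 49.15
tcp_pos: [0.6465, -0.142, 0.123]
eef_rot: [180.0, -0.3, -2.2]
contact_force: [1.1, 0.1, 0.7]
gripper_width: 0.0695
gripper_force: 0.0
time_s: 49.55
tcp_pos: [0.6415, -0.1836, 0.1181]
eef_rot: [180.0, 0.1, -2.5]
contact_force: [-0.3, -0.2, 0.4]
gripper_width: 0.0393
gripper_force: 0.0
49.55 [ 0.6415 -0.1836  0.1181] [ 1.7998e+02  1.3000e-01 -2.4800e+00] [-0.3 -0.2  0.4] 0.0393225438890289
[ -49.1 -255.5]
top [ 0.618 -0.112 61.24  55.64  87.248] fence [ -75.7 -185. ] rel yaw 89.7
shift cm [-0.37 -0.61  6.3 ] len 6.34
then tool turn [0.02 0.14 0.01]
```

```bash
python3 -m crank '[[[0,0,0],[-0.4,0,2.1],1],[[0,0,0],[0,0,2.1],1],[[0,0,0],[0,0,2.1],1],[[0,0,0],[0,-0.8,0],1],[[0,0,0],[0,-0.7,0],1],[[0,0,0],[0,-0.5,0],1],[[0,0,0],[0,-0.5,0],1],[[0,0,0],[0,-0.5,0],1]]'; python3 -m crank '[[[0,0,0],[0,-0.5,0],1],[[0,0,0],[0,-0.5,0],1],[[0,0,0],[0,-0.4,0],1],[[0,0,0],[0,-0.3,0],1],[[0,0,0],[0,-0.3,0],1],[[0,0,0],[0,0,0],1]]'; python3 -m crank '[[[0,0,0],[0,-0.2,0],1],[[0,0,0],[0,0,0],1]]'; python3 -m crank '[[[0,0,0],[0,-0.2,0],1],[[0,0,0],[0,0,0],1]]'; python3 - <<'E'
from h import *
st(); print(fx(r.get_state()['tcp_pos']))
E
```

```text
time_s: 50.4
tcp_pos: [0.6392, -0.1531, 0.056]
eef_rot: [180.0, 0.0, -2.4]
contact_force: [-0.4, -1.2, 1.3]
gripper_width: 0.0005
gripper_force: 0.7
time_s: 51.0
tcp_pos: [0.6393, -0.1332, 0.0546]
eef_rot: [180.0, 0.2, -2.4]
contact_force: [0.7, -0.6, -0.0]
gripper_width: 0.0005
gripper_force: 0.0
time_s: 51.2
tcp_pos: [0.6394, -0.1318, 0.0547]
eef_rot: [180.0, 0.2, -2.4]
contact_force: [0.5, -2.6, -1.0]
gripper_width: 0.0003
gripper_force: 0.9
time_s: 51.4
tcp_pos: [0.6398, -0.1313, 0.0552]
eef_rot: [179.9, 0.1, -2.5]
contact_force: [1.2, -9.5, 0.5]
gripper_width: 0.0005
gripper_force: 5.1
51.4 [ 0.6398 -0.1313  0.0552] [ 1.7987e+02  1.2000e-01 -2.4500e+00] [ 1.2 -9.5  0.5] 0.0005193705280187612
[ -53.  -203.3]
```

```bash
python3 -m crank '[[[0,0,0],[0,-0.15,0],1],[[0,0,0],[0,0,0],1],[[0,0,0],[0,1.5,0],1],[[0,0,0],[0,0.5,-1],1],[[0,0,0],[0,0,-4],1],[[0,0,0],[0,0,-4],1],[[0,0,0],[-2,0,-4],1],[[0,0,0],[-4,0,-2],1]]'; python3 -m crank '[[[0,0,0],[-4,0,0],1],[[0,0,0],[-4,-2,0],1],[[0,0,0],[-4,-3,0],1],[[0,0,0],[-3,-4,0],1],[[0,0,0],[-2,-4,0],1],[[0,0,0],[0,-4.5,0],1],[[0,0,0],[0,-4.5,0],1],[[0,0,0],[0,-4.5,0],1]]'; python3 -m crank '[[[0,0,0],[0,-4.5,0],1],[[0,0,0],[0,-3,0],1],[[0,0,0],[0,-2,0],1],[[0,0,0],[0,0,0],1]]'; python3 - <<'E'
from h import *
st(); cartons(); go([.404,.217,.12],-2.78)
c=cap('wrist','w7.png'); unwrap(c,O,YAW,'un7.png')
c=cap('top','top7.png'); s=cap('scene','scene7.png')
a=cv2.resize(c['color'][:,:,::-1][150:350,160:500],None,fx=2,fy=2)
u=cv2.imread('pics/un7.png'); u=cv2.resize(u,(400,270)); u=np.hstack([u,np.zeros((270,280,3),np.uint8)]); cv2.imwrite('pics/m7.png',cv2.resize(np.vstack([a,u]),(608,600)))
E
```

```text
time_s: 52.2
tcp_pos: [0.5816, -0.1456, 0.2088]
eef_rot: [180.0, -0.1, -2.4]
contact_force: [-0.5, 0.6, 0.6]
gripper_width: 0.0006
gripper_force: 0.0
time_s: 53.0
tcp_pos: [0.4201, 0.1285, 0.2065]
eef_rot: [-179.9, 0.1, -2.4]
contact_force: [0.7, -0.9, -0.0]
gripper_width: 0.0006
gripper_force: 0.0
time_s: 53.4
tcp_pos: [0.4248, 0.2235, 0.2055]
eef_rot: [-180.0, 0.2, -2.3]
contact_force: [-0.9, -1.6, 0.1]
gripper_width: 0.0004
gripper_force: 0.0
53.4 [0.4248 0.2235 0.2055] [-1.7999e+02  1.5000e-01 -2.3300e+00] [-0.9 -1.6  0.1] 0.0004159575916667043
top [ 6.45000e-01 -2.10000e-02  1.85895e+02  1.04267e+02  8.77040e+01] fence [-52.4 -92.6] rel yaw -89.85
scene [ 6.52000e-01 -2.20000e-02  1.86896e+02  1.18750e+02  8.80630e+01] fence [-45.9 -93.3] rel yaw -89.49
shift cm [-1.99  0.5   8.53] len 8.78
then tool turn [0.03 0.19 0.35]
```

View pics/m7.png

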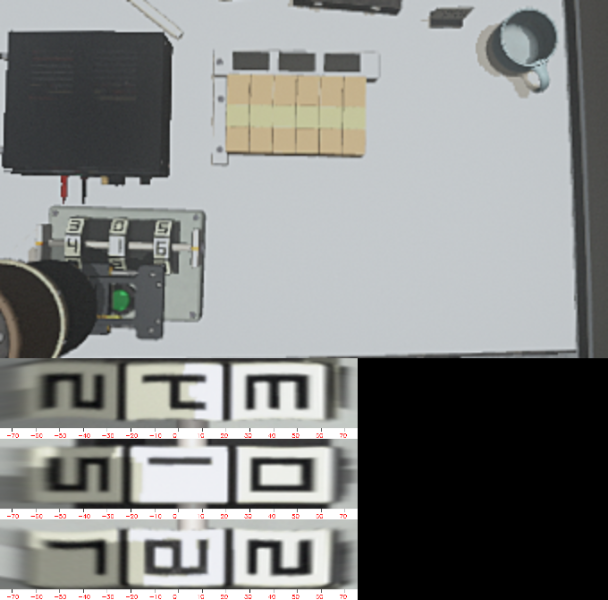

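```bash
python3 -m crank '[[[0,0,0.4],[-1,0.25,2],1],[[0,0,0],[-1,0.25,2],1],[[0,0,0],[0,0,2.3],1],[[0,0,0],[0,0,2.2],1],[[0,0,0],[0,0,0],1],[[0,0,0],[0,0,0],1]]'; python3 - <<'E'
from h import *
st(); go([.4045,.217,.0865],-2.78)
c=np.load('pics/w1.npz'); P=cloud(c)
for u,v in [(305,192),(288,192),(322,192),(305,174),(305,211)]: print(u,v,P[v,u].round(4),c['color'][v,u])
E
```

```text
time_s: 54.25
tcp_pos: [0.4045, 0.2168, 0.1208]
eef_rot: [179.9, 0.2, -2.9]
contact_force: [-0.3, 0.2, 1.3]
gripper_width: 0.0006
gripper_force: 0.0
54.25 [0.4045 0.2168 0.1208] [ 1.7994e+02  1.6000e-01 -2.8900e+00] [-0.3  0.2  1.3] 0.0005786378562437803
shift cm [ 0.01 -0.03  3.43] len 3.43
then tool turn [ 0.06  0.16 -0.11]
305 192 [0.4057 0.2169 0.0613] [ 77 185 103]
288 192 [0.4046 0.2339 0.0508] [28 28 31]
322 192 [0.4028 0.2004 0.0499] [25 24 26]
305 174 [0.4214 0.2162 0.0504] [33 32 34]
305 211 [0.3847 0.2182 0.051 ] [30 31 31]
```

```bash
python3 -m crank '[[[0,0,0],[0,0,1.5],1],[[0,0,0],[0,0,1.5],1],[[0,0,0],[0,0,0.4],1],[[0,0,0],[0,0,0],1]]'; python3 -m crank '[[[0,0,0],[0,0,0.3],1],[[0,0,0],[0,0,0.2],1],[[0,0,0],[0,0,0],1]]';  python3 -m crank '[[[0,0,0],[0,0,0.2],1],[[0,0,0],[0,0,0],1]]';python3 -m crank '[[[0,0,0],[0,0,0.2],1],[[0,0,0],[0,0,0],1],[[0,0,0],[0,0,0],1]]'
```

```text
time_s: 54.65
tcp_pos: [0.4045, 0.2173, 0.087]
eef_rot: [180.0, 0.1, -2.9]
contact_force: [-0.2, -0.9, 2.3]
gripper_width: 0.0006
gripper_force: 0.7
time_s: 54.95
tcp_pos: [0.4048, 0.2177, 0.0819]
eef_rot: [-180.0, 0.1, -2.8]
contact_force: [0.4, -1.3, 3.7]
gripper_width: 0.0004
gripper_force: 2.2
time_s: 55.15
tcp_pos: [0.4049, 0.2178, 0.081]
eef_rot: [-180.0, 0.1, -2.8]
contact_force: [-3.4, -3.2, 18.7]
gripper_width: 0.0004
gripper_force: 9.8
time_s: 55.45
tcp_pos: [0.405, 0.2178, 0.0806]
eef_rot: [-180.0, 0.0, -2.8]
contact_force: [-10.9, -6.3, 41.7]
gripper_width: 0.0004
gripper_force: 20.9
```

The button has bottomed out (force far above 5 N, position stopped). I'll retract and do a final check.

```bash
python3 -m crank '[[[0,0,0],[0,0,-0.5],1],[[0,0,0],[0,0,-1],1],[[0,0,0],[0,0,-3],1],[[0,0,0],[0,0,-4],1],[[0,0,0],[0,0,-3],1],[[0,0,0],[0,0,0],1],[[0,0,0],[0,0,0],1],[[0,0,0],[0,0,0],1]]'; python3 - <<'E'
from h import *
st(); cartons(); c=cap('wrist','w8.png'); unwrap(c,O,YAW,'un8.png'); t=cap('top')['color'][:,:,::-1][150:350,160:500]
u=cv2.imread('pics/un8.png'); cv2.imwrite('pics/m8.png',np.vstack([cv2.resize(t,(500,294)),cv2.resize(u,(500,300))]))
E
```

```text
time_s: 56.25
tcp_pos: [0.4039, 0.2169, 0.1915]
eef_rot: [179.9, 0.2, -2.9]
contact_force: [0.6, 0.0, -0.6]
gripper_width: -0.0
gripper_force: 0.0
56.25 [0.4039 0.2169 0.1915] [179.92   0.22  -2.86] [ 0.6  0.  -0.6] -4.600195353154208e-05
top [ 6.45000e-01 -2.10000e-02  1.85775e+02  1.04022e+02  8.77010e+01] fence [-52.5 -92.7] rel yaw -89.85
scene [ 6.51000e-01 -2.20000e-02  1.86828e+02  1.18809e+02  8.72880e+01] fence [-47.  -93.6] rel yaw 89.74
```

View pics/m8.png

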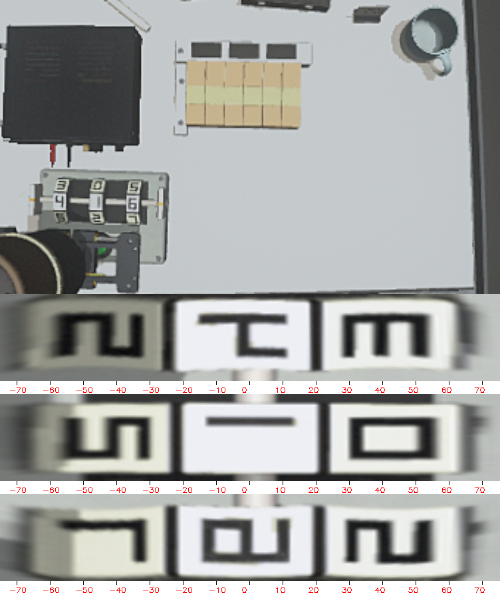

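The picture shows 4-1-6 square on top, the three-carton row tight in the corner, and the mug and card where they were, so I'm handing in.

```bash
python3 -c "
from plant import r
print(r.close_job())"
```

```text
the job is handed in; nothing more can be done
None
```

I handed the job in at about 56 s: in the last pictures the wheels show 4-1-6, all three cartons stand flush and gap-free in the fence corner, and the mug and card have not moved; the print button was pressed fully down once after that and released. No verdict came back.

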